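# Scrape, clamp and screw down the coin lock

### The job

Clean and close up the copper-plated coin lock: first push every metal chip out of the channel on its top into the wooden crate with the scraper block (keep your fingers off the chips); then press the red sprung lever down until it latches and stays down; then turn all three brass captive screws clockwise fully home with the forked key, never with the bare gripper. Finish with scraper and key lying back on the black rubber mat, the scraper standing on its blade and the key flat, and leave the tokens and the key ring where they are.

Things in the scene. Friction and masses are not known exactly. Their poses are not given: they have to be found in the camera images.
- housing: Fixed copper-plated lock housing. Origin: centre of its underside, on the shelf; z up. Its deck is 190 (x) by 200 (y), top at z = 60. A channel on the deck runs along y, x -53 to 53, between steel rims 12 high and 8 thick; a like rim closes its +y end (inner face y = 92); its -y end is open. The lever sits beside its +y side.
- mouth (a point): Middle of the channel's open end: deck edge at housing x = 0, y = -100, z = 60 mm. Chips pushed over it along housing -y fall into the crate below.
- boss_a: Fixed steel boss, 16 high, radius 17, on the deck at housing (x, y) = (-78, -65); origin: centre of its foot, z = 60 above the shelf; axes as the housing's. On it a brass screw head, 20 by 20, from 16 to 30 above this origin, turns about the vertical through it (joint screw_a). At joint 0 its side faces look 45, 135, 225 and 315 degrees from x; they turn clockwise as the joint grows.
- boss_b: As boss_a, at housing (x, y) = (-78, 65) mm, joint screw_b. It stands 130 mm from boss_a, so a key on one with its handle pointing at the other strikes it.
- boss_c: As boss_a, at housing (x, y) = (78, 0) mm, joint screw_c.
- screw_a (a joint): Turn of the screw head on boss_a, rad: 0 slack; grows clockwise seen from above; 1.57 is the stop (fully home). A black line across its top points 45 degrees from the boss x axis at 0 and -45 degrees at home. Stiff with friction (0.06 N m), stays where it is left.
- screw_b (a joint): As screw_a, for boss_b.
- screw_c (a joint): As screw_a, for boss_c.
- lever (a joint): Angle of the sprung lever, rad: 0 fully raised (0.45 rad above level), 0.45 level, 0.50 bottom stop. The latch snaps over it at about 0.46 and then holds it at about 0.45; short of that it springs back to 0 when let go. Pressing on the pad takes 3 to 10 N; more only against the bottom stop.
- lever_pad (a point): Top centre of the lever's red pad (34 by 34 mm), 85 mm along the arm from its pivot (housing x = -60, y = 128, z = 44 mm); the arm points along housing +x. Raised, the pad is at housing x = 12, z = 90 mm; latched, at x = 25, y = 128, z = 54 mm. The latch is at x = 65 to 98 mm.
- crate: Fixed open wooden crate beside the housing, its near wall tucked under the deck's open edge. Origin: centre of its underside; 190 (x) by 130 (y) by 45 high, walls 6.
- mat: Fixed black rubber mat, 240 (x) by 190 (y) by 3 thick; origin: centre of its underside, on the shelf. Both tools start on it.
- scraper: Loose scraper block, 0.25 kg. Origin: centre of its underside. Blade block 90 (x) by 36 (y) by 28 high; on it a grip rib 60 (x) by 22 (y), from 28 to 58 high. Grip the rib across y. The 90 mm faces push.
- key: Loose flat forked key, 0.18 kg, 145 long (x). Origin: on its underside. Handle 20 wide (y), 22 high, x = -70 to 30; bridge 44 wide, 14 high to x = 45; two prongs 10 wide, 14 high to x = 75 leave a slot 24 wide open to +x. With a screw's axis at x = 59 and two faces of its head parallel to x, the fork straddles the head when lowered over it.
- chip1: Loose metal chip, 17 by 13 by 9 mm, 12 g, steel or brass; origin: centre of its underside as built. Three to six chips are present, lying in the channel; the others are absent.
- chip2: Loose metal chip, 17 by 13 by 9 mm, 12 g, steel or brass; origin: centre of its underside as built. Three to six chips are present, lying in the channel; the others are absent.
- chip3: Loose metal chip, 17 by 13 by 9 mm, 12 g, steel or brass; origin: centre of its underside as built. Three to six chips are present, lying in the channel; the others are absent.
- chip4: Loose metal chip, 17 by 13 by 9 mm, 12 g, steel or brass; origin: centre of its underside as built. Three to six chips are present, lying in the channel; the others are absent.
- chip5: Loose metal chip, 17 by 13 by 9 mm, 12 g, steel or brass; origin: centre of its underside as built. Three to six chips are present, lying in the channel; the others are absent.
- chip6: Loose metal chip, 17 by 13 by 9 mm, 12 g, steel or brass; origin: centre of its underside as built. Three to six chips are present, lying in the channel; the others are absent.
- token1: Bystander: loose steel token, disc of radius 15, 4 thick; origin: centre of its underside.
- token2: Bystander: loose steel token, disc of radius 15, 4 thick; origin: centre of its underside.
- token3: Bystander: loose steel token, disc of radius 15, 4 thick; origin: centre of its underside.
- key_ring: Bystander: loose iron key ring lying flat, outer radius 38, 8 thick, with keys reaching 92 mm out along about +x; origin: ring centre, on the shelf.
Not all that is in view belongs to the job. What is meant by the key is not turquoise, and is the larger of those in its own colour.

How it is judged:
By the outcome, as a careful person would: the job done as asked, in the order asked, and still so for the second after the job is handed in, with the robot touching nothing.
Of chip1, chip2, chip3, chip4, chip5, chip6 only 3 to 6 are there at a start; the rules pass over those that are not, and their reading is None.
At some moment in a run one of scraper, key may be knocked a few centimetres aside while the robot is not near it.
Once in a run the grip may slacken for a moment while it holds something.
It also fails if it takes over 192 s, if anything falls off the work surface, if the arm or the gripper's body presses on something with over 40 N, if the wrist force passes 120 N, or if a joint passes its speed limit or range.

### The arm

A 6-joint arm with a two-finger parallel gripper is mounted at the origin on the work surface. World frame = base frame: x ahead of the robot, y to its left, z up, the work surface at z = 0. Lengths are in m, angles in rad, forces in N, time in s.
With the tool pointing down it reaches from about 0.35 to 0.85 m from the base axis. Payload 8.1 kg.
Tool frame: the origin (TCP) lies midway between the tips of the shut fingers; the grasp point (between the pads) lies 19 mm behind it; z points along the fingers, y is the line along which they close (so a half turn about z gives the same grasp; the last joint's range is limited). The gripper opens to 93 mm and grips with 3 to 60 N. Pads are 15 mm wide; open, the fingers measure 128 mm over their backs; the gripper's body (75 mm by 188 mm) begins 65 mm behind the grasp point.
Start: joints at [1.129, 0.13, 1.488, -0, 1.523, -0.085], TCP at [0.21, 0.562, 0.219] pointing down, gripper open.
Joint ranges: [-2.96, 2.96], [-0.89, 2.26], [0.02, 2.5], [-1.34, 4.48], [0, 2.73], [-2.66, 2.66]. Speed limits (rad/s): [2.39, 2.39, 2.79, 3.14, 3.14, 3.14].

### API

Orientations are given as a unit quaternion [x, y, z, w].
In Python, from cell import robot, vision, order, models gives the robot as it stands.
- The arm moves only by the tool arm_command, never from a script. Its argument "steps" is one flat list of numbers, 5 for each row, row after row: the opening, from 0 (shut) to 1 (fully open), then the shift along the tool's x, y, z in units of 30 mm (1.0 is 30 mm), then the turn about the tool's z in units of 5 degrees (1.0 is 5 degrees). A call has exactly 10 rows; each row is the pose to reach, as a shift and turn from the pose commanded when the call began, along the tool's axes at that moment; what a row does not reach only later rows make up. A row lasts 1/12 s, in which the tool goes at most 41.7 mm and 7.16 degrees, less where a joint would pass 70% of its speed; a pose out of reach is approached as far as the arm can. A call with a gripper value outside its range is refused whole. The fingers move at their own pace and stop on an object; "grip_force" is the grip in N (left out, the last holds). Time passes only in rows, so rows that repeat a pose let the fingers close, or fill a call up. It gives the time, the measured TCP pose, the force, the opening and the grip force at its end, in the units of the state.
- robot.get_state(): the state, without advancing time (a new reading comes with each control period).
- vision.grab_frame(name): name is "scene" or "top" or "wrist"; returns a dict with "frame" (384x512x3 uint8, red, green, blue), "z_map" (384x512 float32, m along the optical axis (not along the pixel's ray), 0 where there is no reading), "fx", "fy", "cx", "cy" (pixels), "k1" (the pictures are not rectified: a ray, as slopes to the right and down, at radius r is drawn at 1 + k1 r^2 times it, then the intrinsics apply), "R" (3x3) and "t" (3): a world point X has camera coordinates R X + t; the wrist camera has in their place "T_tool_cam" (4x4, takes a point from camera to tool coordinates, whose origin is the TCP and whose axes are the flange's). Camera axes: x right, y down, z forward; pixel columns grow to the right and rows downward; lengths in m; the calibration is good to about 2 mm. A picture is of the moment at which its call begins: read the wrist's pose just before it.
- order.close_job(): hands the job in; it is judged then, once.
Trained networks look in the newest picture that a camera, given by its name, has taken for a name from the list of things; names that differ only in an ending like _2 or _b are one class to them, and where a whole thing is asked for, a point or a joint stands for the part that bears it (a point fixed in the world has none). Each returns a list of dicts, best first, with "confidence" (0 to 1); they miss things now and then, are a little off and sometimes report something else, mostly with a low value. They report only what shows in the picture. A call takes as long as a camera call. They do not tell look-alikes from the thing itself.
- models.search_frame(camera, label): "point" ([x, y, z] in m, in the coordinates of the camera as it stood for that picture, good to about 4 mm: the middle of the surface that is visible of it).
- models.landmark_of(camera, label): "point" ([x, y, z] in m, in the coordinates of the camera as it stood for that picture, good to about 4 mm: a listed point, or the origin of a listed thing).
The state is a dict: "time_s": time; "joint_pos": joint angles; "qd": joint speeds; "joint_efforts": joint torques, N m; "tcp_pos": TCP position; "ee_rot": TCP orientation; "contact_force": force on the tool from outside, world axes, zero at the start; "torque": the same for the moment, N m; "opening": finger opening in m; "gripper_force": force on a finger pad.
Only numpy, scipy, OpenCV 4.12 (cv2) and the standard library are available. Lean on these libraries where they do the work, as an engineer would, in place of code of your own. Each camera call takes 0.05 s, during which the arm holds its last target. There are 200 camera calls.

## Working session

There is one attempt and no reset: what is moved stays moved. The work goes in short steps, Python scripts to look and compute and a tool call to move; the robot and the scene stay as the last step left them, time stands still between calls to the robot, and variables do not carry over. Pictures are saved under pics/ and viewed, at most 14 in all, crops included, and the job is handed in when it is done.

Besides the shell and the picture viewer there is one more tool, called by a JSON object that holds its "op" and its "data". arm_command: Moves the arm, as the interface text tells. Its arguments: {"type":"object","properties":{"steps":{"type":"array"},"grip_force":{"type":"number"}},"required":["steps"]}

```bash
mkdir -p pics; ls; cat > h.py <<'E'
import numpy as np, cv2
from cell import robot, vision, order, models
from scipy.spatial.transform import Rotation as Rot
def grab(n,save=None):
    s=robot.get_state(); f=vision.grab_frame(n)
    if n=="wrist":
        T=np.eye(4);T[:3,:3]=Rot.from_quat(s["ee_rot"]).as_matrix();T[:3,3]=s["tcp_pos"]
        f["M"]=T@np.array(f["T_tool_cam"])
    else:
        M=np.eye(4);R=np.array(f["R"]);M[:3,:3]=R.T;M[:3,3]=-R.T@np.array(f["t"]);f["M"]=M
    if save: cv2.imwrite("pics/"+save,f["frame"][:,:,::-1])
    return f
def K(f): return np.array([[f["fx"],0,f["cx"]],[0,f["fy"],f["cy"]],[0,0,1.]])
def rays(f):
    # undistorted slopes for each pixel
    h,w=f["z_map"].shape; u,v=np.meshgrid(np.arange(w),np.arange(h))
    p=np.stack([u,v],-1).reshape(-1,1,2).astype(np.float64)
    q=cv2.undistortPoints(p,K(f),np.array([f["k1"],0,0,0,0.]))
    return q.reshape(h,w,2)
def cloud(f):
    q=rays(f); z=f["z_map"].astype(float)
    P=np.stack([q[...,0]*z,q[...,1]*z,z],-1)
    W=P@f["M"][:3,:3].T+f["M"][:3,3]; W[z==0]=np.nan
    return W
def proj(f,X):
    X=np.atleast_2d(X).astype(float); Mi=np.linalg.inv(f["M"]); c=X@Mi[:3,:3].T+Mi[:3,3]
    s=c[:,:2]/c[:,2:]; s=s*(1+f["k1"]*(s**2).sum(1,keepdims=True))
    return s*[f["fx"],f["fy"]]+[f["cx"],f["cy"]]
def toW(f,p): return f["M"][:3,:3]@np.array(p)+f["M"][:3,3]
def ortho(f,x0,x1,y0,y1,z,mm=1.0):
    """rectified top view at height z: rows = +x downward->up, cols = y; px per mm"""
    xs=np.arange(x1,x0,-mm/1000); ys=np.arange(y1,y0,-mm/1000)
    Y,X=np.meshgrid(ys,xs); P=proj(f,np.stack([X,Y,np.full_like(X,z)],-1).reshape(-1,3)).astype(np.float32).reshape(X.shape+(2,))
    return cv2.remap(f["frame"],P[...,0],P[...,1],cv2.INTER_LINEAR)
E
python3 - <<'E'
from h import *
s=robot.get_state(); print({k:np.round(v,3) for k,v in s.items()})
for n in ("top","scene"):
    f=grab(n,n+"0.png"); print(n,np.round(f["M"],3).tolist(),f["fx"],f["k1"])
    for l in ("housing","mouth","boss_a","screw_a","lever_pad","crate","mat","scraper","key","chip1","token1","key_ring"):
        print(l,[(round(d["confidence"],2),np.round(toW(f,d["point"]),3).tolist()) for d in models.landmark_of(n,l)])
E
cd pics; python3 -c "
import cv2
for n in('top0','scene0'):cv2.imwrite(n+'b.png',cv2.resize(cv2.imread(n+'.png'),(800,600)))"
```

```text
pics
{'time_s': np.float64(0.0), 'joint_pos': array([ 1.129,  0.131,  1.489,  0.   ,  1.523, -0.085]), 'qd': array([ 0.   , -0.001,  0.001,  0.002,  0.   , -0.001]), 'joint_efforts': array([-3.0000e-03, -5.5985e+01, -4.9175e+01,  7.7000e-02,  3.6000e-02,
       -0.0000e+00]), 'tcp_pos': array([0.209, 0.562, 0.218]), 'ee_rot': array([ 0.177,  0.984, -0.001, -0.   ]), 'contact_force': array([ 1.456,  0.054, -0.087]), 'torque': array([-0.018,  0.006,  0.054]), 'gripper_force': np.float64(0.0), 'opening': np.float64(0.093)}
top [[-0.004, -0.984, 0.176, 0.387], [-1.0, -0.001, -0.026, 0.03], [0.026, -0.176, -0.984, 1.101], [0.0, 0.0, 0.0, 1.0]] 350.4368639711815 0.0015860481785118779
housing [(0.77, [0.537, -0.052, 0.003])]
mouth [(0.79, [0.532, -0.148, 0.06])]
boss_a [(0.64, [0.617, -0.05, 0.056]), (0.6, [0.458, -0.117, 0.058]), (0.59, [0.463, 0.018, 0.06])]Traceback (most recent call last):
  File "<stdin>", line 6, in <module>
ValueError: it knows: boss, chip, crate, housing, key, key_ring, lever_pad, mat, mouth, scraper, token
[ WARN:0@0.038] global loadsave.cpp:275 findDecoder imread_('scene0.png'): can't open/read file: check file path/integrity
Traceback (most recent call last):
cv2.error: OpenCV(4.12.0) /io/opencv/modules/imgproc/src/resize.cpp:4208: error: (-215:Assertion failed) !ssize.empty() in function 'resize'
```

View pics/top0b.png

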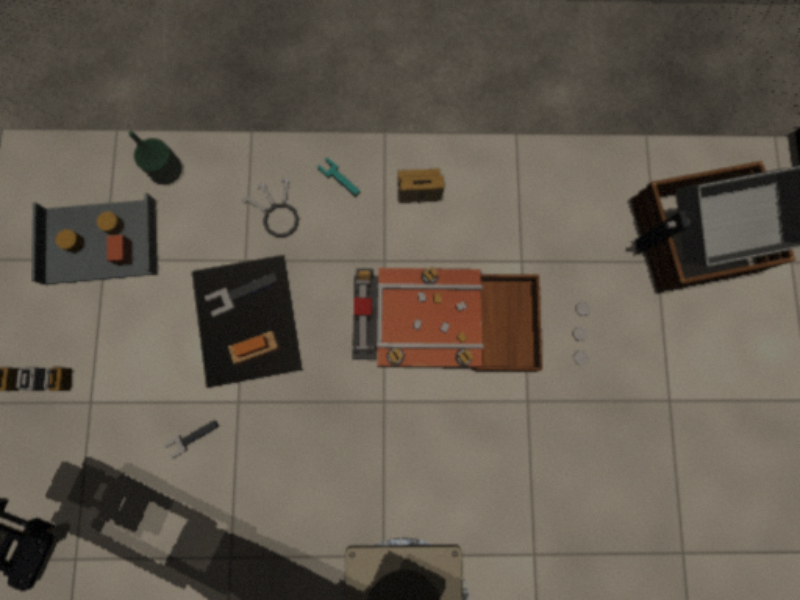

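The top view shows the housing at about (430,318) and the black mat at (247,320). On the mat are the grey key (240,293) and the orange scraper (253,347). Elsewhere there is a small grey key at (195,437), a turquoise one at (340,178), tokens at (582,335) and the ring at (281,220).

Candidates for the key are (240,293), (195,437) and (340,178). The one at (240,293) fits: it is grey and the larger of the two grey ones. I'll confirm that in a crop.

```bash
python3 - <<'E'
from h import *
for n in ("top","scene"):
    f=grab(n,n+"1.png"); print(n,np.round(f["M"],3).tolist())
    for l in ("housing","mouth","boss","lever_pad","crate","mat","scraper","key","chip"):
        print(l,[(round(d["confidence"],2),np.round(toW(f,d["point"]),3).tolist()) for d in models.landmark_of(n,l)])
    if n=="top":
        im=f["frame"][:,:,::-1]; im=cv2.resize(im[150:310,90:250],(600,600),interpolation=cv2.INTER_CUBIC)
        cv2.imwrite("pics/crop1.png",cv2.convertScaleAbs(im,alpha=1.5))
    np.savez(n+".npz",**{k:np.array(v) for k,v in f.items()})
    if n=="scene": cv2.imwrite("pics/scene1b.png",cv2.resize(f["frame"][:,:,::-1],(800,600)))
E
```

```text
top [[-0.004, -0.984, 0.176, 0.387], [-1.0, -0.001, -0.026, 0.03], [0.026, -0.176, -0.984, 1.101], [0.0, 0.0, 0.0, 1.0]]
housing [(0.65, [0.535, -0.048, 0.002])]
mouth [(0.98, [0.533, -0.149, 0.06]), (0.37, [0.548, 0.08, 0.091])]
boss [(0.61, [0.462, 0.013, 0.061]), (0.55, [0.46, -0.115, 0.058]), (0.44, [0.615, -0.05, 0.056])]
lever_pad [(0.83, [0.546, 0.079, 0.091]), (0.53, [0.536, -0.05, -0.0])]
crate [(0.62, [0.53, -0.205, -0.003]), (0.59, [0.751, 0.248, 0.001])]
mat [(0.84, [0.536, 0.31, -0.0])]
scraper [(0.75, [0.457, -0.115, 0.058]), (0.65, [0.569, -0.065, 0.061]), (0.63, [0.48, 0.289, -0.001]), (0.38, [0.591, 0.316, 0.0])]
key [(0.6, [0.594, 0.315, 0.001]), (0.57, [0.833, 0.126, -0.003]), (0.46, [0.309, 0.401, -0.001])]
chip [(0.58, [0.554, -0.112, 0.056]), (0.55, [0.519, -0.031, 0.058]), (0.51, [0.496, -0.116, 0.058]), (0.44, [0.508, -0.078, 0.055]), (0.44, [0.573, -0.062, 0.058]), (0.41, [0.574, -0.039, 0.06])]
scene [[-0.445, 0.712, -0.542, 1.533], [0.895, 0.353, -0.272, 0.492], [-0.002, -0.607, -0.795, 1.472], [0.0, 0.0, 0.0, 1.0]]
housing [(0.94, [0.541, -0.052, 0.002]), (0.38, [0.52, -0.028, 0.06])]
mouth [(0.58, [0.538, -0.151, 0.065])]
boss [(0.61, [0.614, -0.056, 0.065]), (0.45, [0.461, 0.016, 0.063]), (0.37, [0.46, -0.115, 0.06])]
lever_pad [(0.68, [0.549, 0.076, 0.086]), (0.35, [0.512, -0.362, 0.002])]
crate [(0.81, [0.531, -0.201, 0.003]), (0.59, [0.537, -0.151, 0.063])]
mat [(0.62, [0.538, 0.315, 0.0]), (0.45, [0.459, 0.013, 0.061])]
scraper [(0.62, [0.614, -0.056, 0.061]), (0.55, [0.478, 0.289, 0.01])]
key [(0.6, [0.596, 0.321, 0.003]), (0.59, [0.841, 0.133, 0.003]), (0.58, [0.615, -0.052, 0.064]), (0.52, [0.308, 0.404, -0.002]), (0.52, [0.539, 0.315, 0.002])]
chip [(0.42, [0.52, -0.025, 0.058])]
```

View pics/crop1.png

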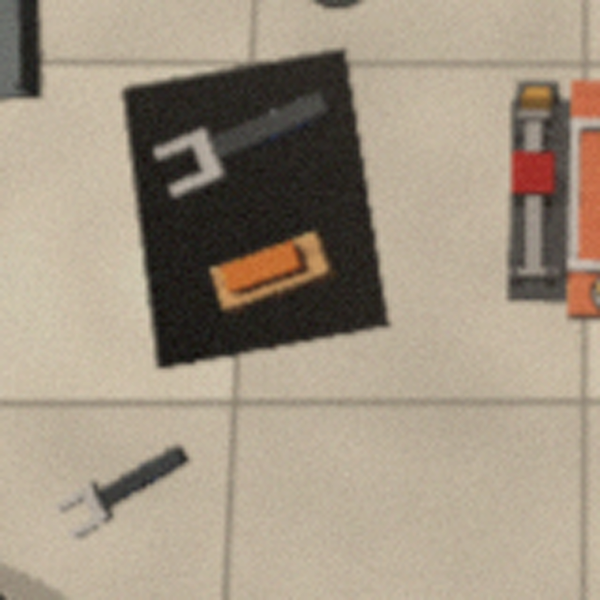

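View pics/scene1b.png

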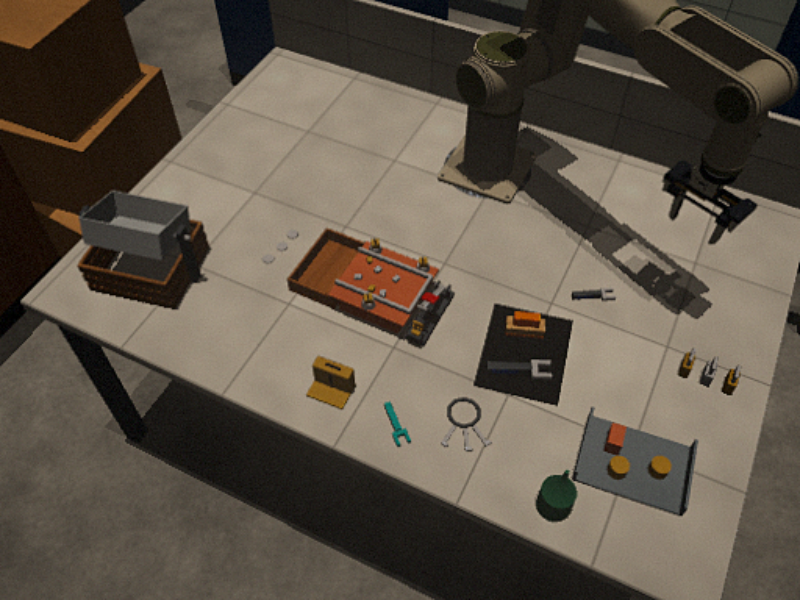

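The crop confirms it: the mat key at crop (240,135), handle about 100 mm and fork 44 mm wide, is clearly larger than the grey key at (125,490). The turquoise one is ruled out. The scraper is the orange block on the mat at crop (270,270), and six chips lie in the channel.

```bash
cat >> h.py <<'E'
def plan(p=None,ydir=None,s=None):
    """units (x,y,z,turn) to bring TCP to p with tool y along +-ydir(deg, world), tool down"""
    s=s or robot.get_state(); R=Rot.from_quat(s["ee_rot"]).as_matrix()
    d=np.zeros(3) if p is None else R.T@(np.array(p)-s["tcp_pos"])
    cur=np.degrees(np.arctan2(R[1,1],R[0,1])); t=0
    if ydir is not None: t=-((ydir-cur+90)%180-90)
    print("shift units",np.round(d/0.03,3),"turn units",round(t/5,3),"| ydir now",round(cur,2),"tcp",np.round(s["tcp_pos"],4),"q6",round(s["joint_pos"][5],2),"F",np.round(s["contact_force"],1),"open",round(s["opening"],4),"t",round(s["time_s"],2))
E
python3 - <<'E'
from h import *
f=grab("wrist"); print(np.round(np.array(f["T_tool_cam"]),3),f["fx"])
plan([0.53,0.27,0.33],90)
E
```

```text
[[ 0.001 -0.967 -0.256  0.073]
 [ 1.     0.     0.001 -0.001]
 [-0.001 -0.256  0.967 -0.165]
 [ 0.     0.     0.     1.   ]] 332.4204000575991
shift units [-13.411  -5.396  -3.711] turn units -4.089 | ydir now 69.55 tcp [0.2096 0.5622 0.2187] q6 -0.09 F [ 0.4  0.2 -0.1] open 0.0927 t 1.25
```

{"op": "arm_command", "data": {"steps": [1, -1.15, -0.5, -0.17, -0.4, 1, -2.3, -1, -0.34, -0.8, 1, -3.45, -1.5, -0.5, -1.2, 1, -4.6, -2, -0.7, -1.6, 1, -5.75, -2.5, -0.85, -2, 1, -6.9, -3, -1, -2.4, 1, -8.05, -3.5, -1.2, -2.8, 1, -9.2, -4, -1.35, -3.2, 1, -10.35, -4.5, -1.5, -3.6, 1, -11.5, -5, -1.7, -4.1]}}

```text
time_s: 2.08
tcp_pos: [0.4814, 0.2996, 0.2698]
ee_rot: [-0.001, 1.0, 0.0, 0.0]
contact_force: [0.8, 0.9, 0.4]
opening: 0.0932
gripper_force: 0.0
```

```bash
python3 - <<'E'
from h import *
plan([0.48,-0.05,0.27],90)
f=grab("wrist","w1.png"); np.savez("w1.npz",**{k:np.array(v) for k,v in f.items()})
for l in ("mat","scraper","key"):
    print(l,[(round(d["confidence"],2),np.round(toW(f,d["point"]),3).tolist()) for d in models.landmark_of("wrist",l)])
cv2.imwrite("pics/w1b.png",cv2.convertScaleAbs(cv2.resize(f["frame"][:,:,::-1],(768,576)),alpha=1.4))
W=cloud(f); hsv=cv2.cvtColor(f["frame"],cv2.COLOR_RGB2HSV)
print("sat/orange heights")
ok=np.isfinite(W[...,2])&(W[...,0]>.42)&(W[...,0]<.67)&(W[...,1]>.2)&(W[...,1]<.45)
for z0,z1,n in((.05,.07,"rib top"),(.026,.038,"block top"),(.012,.0285,"key")):
    m=ok&(W[...,2]>z0)&(W[...,2]<z1)
    nn,lab,st,c=cv2.connectedComponentsWithStats(m.astype(np.uint8))
    for i in range(1,nn):
        if st[i,4]>60:
            p=W[lab==i]; r=cv2.minAreaRect((p[:,:2]*1000).astype(np.float32)); print(n,st[i,4],np.round(r,1) if 0 else r,"z",np.median(p[:,2]))
E
```

```text
shift units [ 7.8000e-02 -1.1654e+01 -7.0000e-03] turn units 0.03 | ydir now 90.15 tcp [0.4814 0.2996 0.2698] q6 -1.11 F [0.8 0.9 0.4] open 0.0932 t 2.08
mat [(0.67, [0.54, 0.319, -0.001]), (0.44, [0.597, 0.319, 0.003])]
scraper [(0.92, [0.482, 0.294, 0.001])]
key [(0.8, [0.306, 0.405, 0.0]), (0.65, [0.594, 0.319, 0.002]), (0.51, [0.833, 0.131, -0.005])]
sat/orange heights
rib top 1029 ((479.1569519042969, 293.2010192871094), (22.38995933532715, 59.64446258544922), 20.39390754699707) z 0.05967149535487554
block top 968 ((479.1197204589844, 293.0017395019531), (36.32133483886719, 90.2159652709961), 20.170421600341797) z 0.029711010016218925
key 138 ((463.27044677734375, 287.45050048828125), (2.636538505554199, 88.53687286376953), 20.444387435913086) z 0.0233429492409373
key 1882 ((591.3991088867188, 321.9803771972656), (44.38186264038086, 145.610107421875), 24.898773193359375) z 0.02211902434194915
```

View pics/w1b.png

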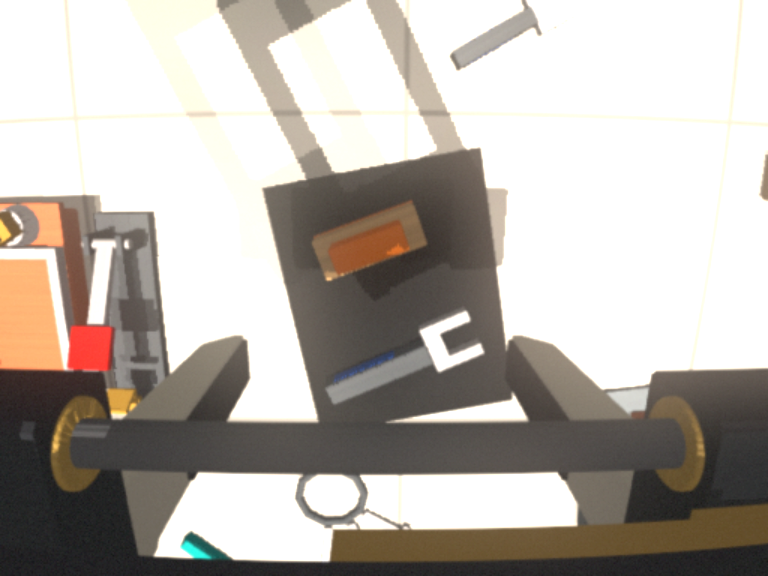

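The wrist view shows the scraper at (370,245) and the key at (405,360), both on the mat. Their depth rectangles match the given sizes (22x60, 36x90 and 44x145). The next look is at the housing.

{"op": "arm_command", "data": {"steps": [1, 0, -1.1, 0, 0, 1, 0, -2.3, 0, 0, 1, 0, -3.5, 0, 0, 1, 0, -4.7, 0, 0, 1, 0, -5.9, 0, 0, 1, 0, -7.1, 0, 0, 1, 0, -8.3, 0, 0, 1, 0, -9.4, 0, 0, 1, 0, -10.5, 0, 0, 1, 0, -11.6, 0, 0]}}

```text
time_s: 3.12
tcp_pos: [0.4803, -0.0466, 0.2695]
ee_rot: [-0.001, 1.0, 0.0, 0.0]
contact_force: [0.5, 0.6, -0.2]
opening: 0.0928
gripper_force: 0.0
```

```bash
python3 - <<'E'
from h import *
f=grab("wrist","w2.png"); np.savez("w2.npz",**{k:np.array(v) for k,v in f.items()})
cv2.imwrite("pics/w2b.png",cv2.convertScaleAbs(cv2.resize(f["frame"][:,:,::-1],(768,576)),alpha=1.2))
for l in ("boss","mouth","lever_pad"):
    print(l,[(round(d["confidence"],2),np.round(toW(f,d["point"]),3).tolist()) for d in models.landmark_of("wrist",l)])
W=cloud(f)
ok=np.isfinite(W[...,2])&(W[...,0]>.40)&(W[...,0]<.67)&(W[...,1]>-.3)&(W[...,1]<.15)
for z0,z1,n in((.086,.096,"head"),(.072,.079,"boss"),(.066,.0715,"chip/rim"),(.055,.063,"deck"),(.04,.048,"crate")):
    m=ok&(W[...,2]>z0)&(W[...,2]<z1)
    nn,lab,st,c=cv2.connectedComponentsWithStats(m.astype(np.uint8))
    for i in range(1,nn):
        if st[i,4]>40:
            p=W[lab==i]; r=cv2.minAreaRect((p[:,:2]*1000).astype(np.float32)); print(n,st[i,4],np.round(r[0],1),np.round(r[1],1),round(r[2],1),"mean",np.round(p.mean(0),4))
plan([.48,.2,.27])
E
```

```text
boss [(0.73, [0.61, -0.052, 0.057]), (0.58, [0.459, 0.017, 0.057]), (0.55, [0.456, -0.113, 0.059])]
mouth [(0.88, [0.536, -0.148, 0.055]), (0.64, [0.537, 0.314, -0.0])]
lever_pad [(0.78, [0.544, 0.078, 0.086])]
head 372 [ 456.4 -114.1] [20.3 20.2] 34.8 mean [ 0.4563 -0.1141  0.0888]
head 371 [458.   16.2] [20.2 20.1] 29.0 mean [0.4577 0.016  0.0889]
head 81 [603.8 -51.5] [19.9  9.5] 89.3 mean [ 0.6049 -0.0507  0.0883]
boss 167 [ 454.5 -111.6] [28.4 22.6] 35.2 mean [ 0.453  -0.1096  0.0746]
boss 154 [455.4  14.1] [21.7 28.6] 36.4 mean [0.4542 0.0114 0.0748]
boss 87 [530.3  77.8] [ 9.4 14.7] 1.0 mean [0.5312 0.0776 0.0739]
boss 141 [605.1 -50. ] [28.2 14. ] 85.1 mean [ 0.6045 -0.0502  0.075 ]
chip/rim 63 [ 452.6 -108.4] [30.7 17.1] 33.9 mean [ 0.4509 -0.1062  0.0685]
chip/rim 63 [453.9   9.5] [14.9 31.1] 59.9 mean [0.4516 0.0078 0.0686]
chip/rim 2908 [541.2 -49.8] [199.8 134.2] 89.4 mean [ 0.5363 -0.0334  0.0701]
chip/rim 168 [ 494.5 -110.1] [16.8 13.1] 33.4 mean [ 0.4945 -0.1102  0.0677]
chip/rim 161 [513.3 -78. ] [12.9 17. ] 64.0 mean [ 0.5132 -0.0779  0.0677]
chip/rim 158 [519.  -25
[... 566 characters left out ...]
88]
deck 198 [506.   78.1] [14.5 28.9] 87.8 mean [0.5021 0.0776 0.0591]
deck 1175 [ 613.7 -105.9] [25.9 89.4] 0.0 mean [ 0.6136 -0.1081  0.0586]
deck 1095 [614.4   4.4] [89.5 24.7] 88.8 mean [0.6141 0.0057 0.0587]
deck 42 [608.1  69.5] [5.9 9. ] 4.0 mean [0.6082 0.0686 0.0591]
crate 1235 [ 526.6 -204.3] [131.1 188.5] 89.3 mean [ 0.4834 -0.237   0.0429]
crate 48 [475.2  61.1] [ 6.2 15.9] 73.4 mean [0.4755 0.0609 0.0449]
crate 129 [476.6  81.1] [16. 25.] 1.4 mean [0.476  0.0813 0.0458]
crate 53 [ 619.7 -162.7] [ 5.3 15.2] 1.0 mean [ 0.6195 -0.1627  0.0428]
shift units [ 0.018  8.2   -0.014] turn units 0.0 | ydir now 90.0 tcp [ 0.4805 -0.046   0.2694] q6 -1.77 F [0.2 0.2 0.2] open 0.0931 t 3.32
```

View pics/w2b.png

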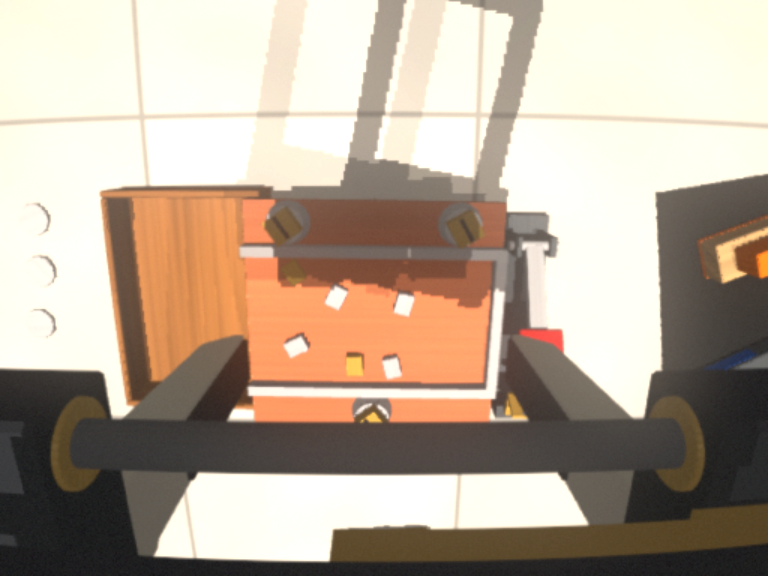

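The housing pose comes out the same from bosses a and b: origin (0.5352, -0.0499), yaw -0.7°. It shows six chips, the lever at (541,340) raised, and heads a at 34.8° and b at 29°. Next I pick up the scraper.

{"op": "arm_command", "data": {"steps": [1, 0, 1, 0.1, 1.4, 1, 0, 2, 0.3, 2.8, 1, 0, 3.2, 0.6, 4.2, 1, 0, 4.4, 1, 5.6, 1, 0, 5.6, 1.5, 7, 1, 0, 6.8, 2, 8.4, 1, 0, 8, 2.6, 9.8, 1, 0, 9.2, 3.2, 11.2, 1, 0.05, 10.3, 3.9, 12.6, 1, 0.05, 11.3, 4.6, 13.9]}}

```text
time_s: 4.15
tcp_pos: [0.4773, 0.2944, 0.1332]
ee_rot: [0.555, 0.832, 0.001, 0.0]
contact_force: [0.7, -0.0, 1.2]
opening: 0.0929
gripper_force: 0.0
```

```bash
python3 - <<'E'
from h import *
plan([.4791,.2931,.036],20.4)
E
```

```text
shift units [-0.065  0.034  3.239] turn units 0.423 | ydir now 22.51 tcp [0.4773 0.2944 0.1332] q6 0.07 F [ 0.7 -0.   1.2] open 0.0929 t 4.15
```

{"op": "arm_command", "data": {"steps": [1, 0, 0, 0.3, 0, 1, 0, 0, 0.6, 0, 1, 0, 0, 0.9, 0, 1, 0, 0, 1.2, 0, 1, 0, 0, 1.5, 0, 1, 0, 0, 1.8, 0, 1, 0, 0, 2, 0, 1, 0, 0, 2, 0, 1, 0, 0, 2, 0, 1, 0, 0, 2, 0]}}

```text
time_s: 4.98
tcp_pos: [0.4794, 0.2897, 0.0738]
ee_rot: [0.554, 0.832, 0.0, 0.0]
contact_force: [0.3, -0.2, 0.6]
opening: 0.093
gripper_force: 0.0
```

```bash
python3 - <<'E'
from h import *
plan([.4791,.2931,.036],20.4)
E
```

```text
shift units [0.108 0.032 1.26 ] turn units 0.452 | ydir now 22.66 tcp [0.4794 0.2897 0.0738] q6 0.06 F [ 0.3 -0.2  0.6] open 0.093 t 4.98
```

{"op": "arm_command", "data": {"steps": [1, 0.11, 0.03, 0.2, 0.45, 1, 0.11, 0.03, 0.5, 0.45, 1, 0.11, 0.03, 0.8, 0.45, 1, 0.11, 0.03, 1.1, 0.45, 1, 0.11, 0.03, 1.26, 0.45, 1, 0.11, 0.03, 1.26, 0.45, 0, 0.11, 0.03, 1.26, 0.45, 0, 0.11, 0.03, 1.26, 0.45, 0, 0.11, 0.03, 1.26, 0.45, 0, 0.11, 0.03, 1.26, 0.45], "grip_force": 40}}

```text
time_s: 5.82
tcp_pos: [0.479, 0.2934, 0.0361]
ee_rot: [0.57, 0.821, 0.0, 0.0]
contact_force: [-0.5, 0.0, 1.1]
opening: 0.0711
gripper_force: 0.0
```

{"op": "arm_command", "data": {"steps": [0, 0, 0, 0, 0, 0, 0, 0, 0, 0, 0, 0, 0, 0, 0, 0, 0, 0, 0, 0, 0, 0, 0, -0.4, 0, 0, 0, 0, -1, 0, 0, 0, 0, -2, 0, 0, 0, 0, -3, 0, 0, 0, 0, -4, 0, 0, 0, 0, -4, 0]}}

```text
time_s: 6.65
tcp_pos: [0.4822, 0.2951, 0.1641]
ee_rot: [0.57, 0.821, 0.005, 0.003]
contact_force: [0.8, -0.0, 0.9]
opening: 0.0046
gripper_force: 0.0
```

```bash
cat >> h.py <<'E'
O=np.array([.5352,-.0499]); TH=np.radians(-.7)
def H(x,y,z):
    c,s=np.cos(TH),np.sin(TH); x,y=x/1000,y/1000
    return np.array([O[0]+c*x-s*y,O[1]+s*x+c*y,z/1000])
E
python3 - <<'E'
from h import *
print(robot.get_state()["gripper_force"])
plan(H(0,66,120),89.3)
E
```

```text
0.0
shift units [-9.342 -1.583  1.441] turn units -13.771 | ydir now 20.44 tcp [0.4822 0.2951 0.1641] q6 0.1 F [ 0.8 -0.   0.9] open 0.0046 t 6.65
```

The fingers close at about 65 mm/s, so I lifted before they had gripped. I'll re-measure and repeat the grasp.

{"op": "arm_command", "data": {"steps": [1, 0, 0, 0, 0, 1, 0, 0, 0, 0, 1, 0, 0, 0, 0, 1, 0, 0, 0, 0, 1, 0, 0, 0, 0, 1, 0, 0, 0, 0, 1, 0, 0, 0, 0, 1, 0, 0, 0, 0, 1, 0, 0, 0, 0, 1, 0, 0, 0, 0]}}

```text
time_s: 7.48
tcp_pos: [0.4785, 0.2932, 0.1554]
ee_rot: [0.57, 0.821, -0.0, -0.0]
contact_force: [0.5, -0.1, -0.5]
opening: 0.0662
gripper_force: 0.0
```

```bash
cat >> h.py <<'E'
def rects(f,box,bands,amin=60):
    W=cloud(f); x0,x1,y0,y1=box
    ok=np.isfinite(W[...,2])&(W[...,0]>x0)&(W[...,0]<x1)&(W[...,1]>y0)&(W[...,1]<y1)
    for z0,z1,n in bands:
        nn,lab,st,c=cv2.connectedComponentsWithStats((ok&(W[...,2]>z0)&(W[...,2]<z1)).astype(np.uint8))
        for i in range(1,nn):
            if st[i,4]>amin:
                p=W[lab==i]; r=cv2.minAreaRect((p[:,:2]*1000).astype(np.float32)); print(n,st[i,4],np.round(r[0],1),np.round(r[1],1),round(r[2],1),"zmed",round(float(np.median(p[:,2])),4))
MAT=(.40,.69,.19,.45); TB=((.05,.07,"rib"),(.026,.038,"block"),(.012,.0285,"key"))
E
python3 - <<'E'
from h import *
f=grab("wrist"); rects(f,MAT,TB)
f=grab("top"); rects(f,MAT,TB,15)
plan([.4791,.2931,.036],20.4)
E
```

```text
rib 1915 [479.2 293.1] [21.6 59.3] 20.0 zmed 0.0597
block 1862 [479.1 292.5] [36.1 90.1] 20.3 zmed 0.0297
key 3737 [591.2 322. ] [ 45.7 144.5] 24.3 zmed 0.0216
key 74 [463.5 334.3] [33.7  1.3] 20.5 zmed 0.022
rib 108 [483.8 283.8] [21.9 41.8] 21.5 zmed 0.0597
block 102 [486.4 276. ] [34.9 54.9] 21.7 zmed 0.0301
key 223 [602.6 300.1] [21.4 98.1] 24.0 zmed 0.0232
key 28 [486.5 254. ] [20.2 42. ] 68.4 zmed 0.0253
shift units [-0.01   0.016  3.983] turn units 0.007 | ydir now 20.44 tcp [0.4785 0.2932 0.1555] q6 0.1 F [-0.2  0.1  0.1] open 0.0744 t 7.58
```

{"op": "arm_command", "data": {"steps": [0.6, 0, 0, 0.6, 0, 0.6, 0, 0, 1.3, 0, 0.6, 0, 0, 2, 0, 0.6, 0, 0, 2.7, 0, 0.6, 0, 0, 3.4, 0, 0.6, 0, 0, 3.8, 0, 0.6, 0, 0, 3.98, 0, 0.6, 0, 0, 3.98, 0, 0, 0, 0, 3.98, 0, 0, 0, 0, 3.98, 0], "grip_force": 40}}

```text
time_s: 8.42
tcp_pos: [0.4796, 0.2938, 0.0376]
ee_rot: [0.57, 0.821, 0.001, 0.001]
contact_force: [0.3, 0.1, -0.7]
opening: 0.0472
gripper_force: 0.0
```

{"op": "arm_command", "data": {"steps": [0, 0, 0, 0, 0, 0, 0, 0, 0, 0, 0, 0, 0, 0, 0, 0, 0, 0, 0, 0, 0, 0, 0, 0, 0, 0, 0, 0, 0, 0, 0, 0, 0, 0, 0, 0, 0, 0, 0, 0, 0, 0, 0, 0, 0, 0, 0, 0, 0, 0]}}

```text
time_s: 9.25
tcp_pos: [0.479, 0.2934, 0.0366]
ee_rot: [0.57, 0.821, 0.0, 0.0]
contact_force: [0.8, 0.6, 5.0]
opening: 0.0217
gripper_force: 40.0
```

{"op": "arm_command", "data": {"steps": [0, 0, 0, -0.3, 0, 0, 0, 0, -0.8, 0, 0, 0, 0, -1.4, 0, 0, 0, 0, -2, 0, 0, 0, 0, -2.6, 0, 0, 0, 0, -3.2, 0, 0, 0, 0, -3.7, 0, 0, 0, 0, -4, 0, 0, 0, 0, -4, 0, 0, 0, 0, -4, 0]}}

```text
time_s: 10.08
tcp_pos: [0.4783, 0.2931, 0.1558]
ee_rot: [0.57, 0.821, -0.0, -0.0]
contact_force: [-0.0, 0.5, -2.5]
opening: 0.0217
gripper_force: 40.0
```

```bash
python3 - <<'E'
from h import *
print(robot.get_state()["gripper_force"])
plan(H(0,66,125),89.3)
E
```

```text
39.988916516304016
shift units [-9.324 -1.423  1.026] turn units -13.773 | ydir now 20.44 tcp [0.4783 0.2931 0.1558] q6 0.1 F [-0.   0.5 -2.5] open 0.0217 t 10.08
```

{"op": "arm_command", "data": {"steps": [0, -0.9, -0.1, 0, -1.3, 0, -1.8, -0.3, 0, -2.7, 0, -2.8, -0.4, 0, -4.1, 0, -3.8, -0.6, 0, -5.5, 0, -4.8, -0.7, 0, -6.9, 0, -5.8, -0.9, 0, -8.3, 0, -6.8, -1, 0, -9.7, 0, -7.8, -1.2, 0, -11.1, 0, -8.6, -1.3, 0, -12.5, 0, -9.3, -1.4, 0, -13.8]}}

```text
time_s: 10.92
tcp_pos: [0.5355, 0.0152, 0.154]
ee_rot: [0.002, 1.0, -0.0, -0.002]
contact_force: [-0.1, -0.0, -2.7]
opening: 0.0217
gripper_force: 40.0
```

{"op": "arm_command", "data": {"steps": [0, 0, 0, 0, 0, 0, 0, 0, 0, 0, 0, 0, 0, 0, 0, 0, 0, 0, 0, 0, 0, 0, 0, 0, 0, 0, 0, 0, 0, 0, 0, 0, 0, 0, 0, 0, 0, 0, 0, 0, 0, 0, 0, 0, 0, 0, 0, 0, 0, 0]}}

```text
time_s: 11.75
tcp_pos: [0.5366, 0.0172, 0.1561]
ee_rot: [0.005, 1.0, -0.0, 0.0]
contact_force: [0.4, -0.6, -2.5]
opening: 0.0218
gripper_force: 40.0
```

```bash
python3 - <<'E'
from h import *
plan(H(0,66,95.5),89.3)
print(robot.get_state()["gripper_force"])
E
```

```text
shift units [ 0.019 -0.038  2.02 ] turn units 0.028 | ydir now 89.44 tcp [0.5366 0.0172 0.1561] q6 -1.62 F [ 0.4 -0.6 -2.5] open 0.0218 t 11.75
39.98893618583679
```

{"op": "arm_command", "data": {"steps": [0, 0.02, -0.03, 0.3, 0, 0, 0.02, -0.03, 0.6, 0, 0, 0.02, -0.03, 0.9, 0, 0, 0.02, -0.03, 1.2, 0, 0, 0.02, -0.03, 1.5, 0, 0, 0.02, -0.03, 1.75, 0, 0, 0.02, -0.03, 1.9, 0, 0, 0.02, -0.03, 2, 0, 0, 0.02, -0.03, 2.07, 0, 0, 0.02, -0.03, 2.07, 0]}}

```text
time_s: 12.58
tcp_pos: [0.5361, 0.0162, 0.0941]
ee_rot: [0.005, 1.0, -0.0, 0.0]
contact_force: [-0.1, 0.8, -3.1]
opening: 0.0216
gripper_force: 40.0
```

```bash
python3 - <<'E'
from h import *
plan(H(0,-102,93.6),89.3)
E
```

```text
shift units [ 0.018 -5.604  0.016] turn units 0.028 | ydir now 89.44 tcp [0.5361 0.0162 0.0941] q6 -1.63 F [-0.1  0.8 -3.1] open 0.0216 t 12.58
```

{"op": "arm_command", "data": {"steps": [0, 0, -0.2, 0.02, 0, 0, 0, -0.5, 0.02, 0, 0, 0, -0.8, 0.02, 0, 0, 0, -1.1, 0.02, 0, 0, 0, -1.4, 0.02, 0, 0, 0, -1.7, 0.02, 0, 0, 0, -2, 0.02, 0, 0, 0, -2.3, 0.02, 0, 0, 0, -2.6, 0.02, 0, 0, 0, -2.8, 0.02, 0]}}

```text
time_s: 13.42
tcp_pos: [0.5354, -0.0689, 0.0937]
ee_rot: [0.005, 1.0, -0.0, 0.0]
contact_force: [0.3, 3.0, 2.8]
opening: 0.0214
gripper_force: 40.0
```

{"op": "arm_command", "data": {"steps": [0, 0.01, -0.3, 0, 0, 0, 0.01, -0.6, 0, 0, 0, 0.01, -0.9, 0, 0, 0, 0.02, -1.2, 0, 0, 0, 0.02, -1.5, 0, 0, 0, 0.02, -1.8, 0, 0, 0, 0.02, -2.1, 0, 0, 0, 0.02, -2.4, 0, 0, 0, 0.02, -2.7, 0, 0, 0, 0.02, -2.8, 0, 0]}}

```text
time_s: 14.25
tcp_pos: [0.5338, -0.1533, 0.0937]
ee_rot: [0.005, 1.0, -0.0, 0.0]
contact_force: [-0.5, 4.9, 6.8]
opening: 0.0215
gripper_force: 40.0
```

```bash
cat >> h.py <<'E'
CH=(.47,.60,-.29,.05)
CB=((.064,.0685,"chip on deck?"),)
E
python3 - <<'E'
from h import *
print(robot.get_state()["gripper_force"])
plan(H(0,-102,93.6),89.3)
f=grab("wrist","w3.png"); rects(f,CH,CB,30); rects(f,(.44,.63,-.29,-.14),((.008,.03,"chip in crate"),),20)
cv2.imwrite("pics/w3b.png",cv2.convertScaleAbs(cv2.resize(f["frame"][:,:,::-1],(768,576)),alpha=1.1))
E
```

```text
40.007983446121216
shift units [-0.004  0.046  0.003] turn units 0.019 | ydir now 89.4 tcp [ 0.5338 -0.1533  0.0937] q6 -1.93 F [-0.5  4.9  6.8] open 0.0215 t 14.25
chip on deck? 76 [ 473.4 -132.7] [ 7.5 35.9] 12.0 zmed 0.0655
chip on deck? 45 [ 473.4 -100.2] [ 0.1 25.8] 0.0 zmed 0.065
chip on deck? 70 [ 488.9 -152.3] [ 1.3 36.4] 0.1 zmed 0.0661
chip in crate 2225 [ 507.  -263.9] [  2.4 134.1] 89.4 zmed 0.0195
chip in crate 431 [ 484.6 -177.3] [13.2 17. ] 87.1 zmed 0.0136
chip in crate 177 [ 513.8 -181.4] [16.7  5.9] 1.2 zmed 0.0137
chip in crate 176 [ 549.2 -183.4] [ 9.6 11.4] 87.9 zmed 0.0136
```

View pics/w3b.png

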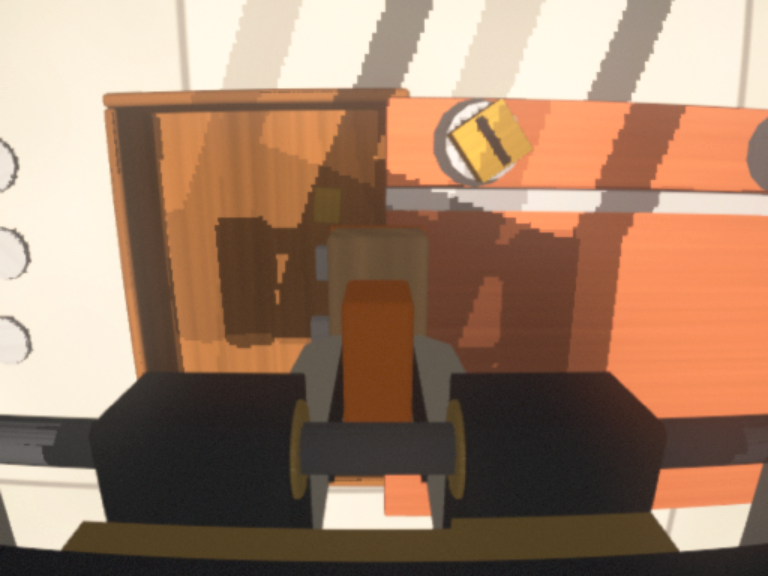

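The channel behind the block is empty and chips show in the crate at (325,205), (322,262) and (320,325). I'll lift and count all six.

{"op": "arm_command", "data": {"steps": [0, 0, 0, -0.4, 0, 0, 0, 0, -1, 0, 0, 0, 0, -1.8, 0, 0, 0, 0.5, -2.6, 0, 0, 0, 1.4, -3.4, 0, 0, 0, 2.4, -4.2, 0, 0, 0, 3.4, -4.5, 0, 0, 0, 3.8, -4.5, 0, 0, 0, 4, -4.5, 0, 0, 0, 4, -4.5, 0]}}

```text
time_s: 15.13
tcp_pos: [0.5342, -0.0312, 0.2273]
ee_rot: [0.004, 1.0, -0.0, -0.001]
contact_force: [0.1, -0.2, -3.3]
opening: 0.0213
gripper_force: 40.0
```

```bash
python3 - <<'E'
from h import *
print(robot.get_state()["gripper_force"])
f=grab("wrist","w4.png"); rects(f,CH,CB,30); rects(f,(.44,.63,-.255,-.14),((.008,.03,"chip in crate"),),20)
f2=grab("top","t4.png"); rects(f2,(.40,.69,.19,.45),TB,15)
rects(f2,(.44,.63,-.255,-.14),((.009,.03,"top: chip in crate"),),5)
im=np.hstack([cv2.resize(f["frame"][:,:,::-1],(512,384)),cv2.resize(f2["frame"][160:250,215:361,::-1],(288,384*1//1)[:2])]) if 0 else f["frame"][:,:,::-1]
cv2.imwrite("pics/w4b.png",cv2.convertScaleAbs(cv2.resize(im,(768,576)),alpha=1.2))
plan([.46,.29,.2],20.4)
E
```

```text
39.99938249588013
chip on deck? 59 [584.   35.6] [15.5 31.3] 41.6 zmed 0.066
chip on deck? 94 [ 587.1 -115. ] [69.9  1.5] 89.2 zmed 0.0663
chip in crate 185 [ 484.7 -177.4] [14.5 17.1] 84.4 zmed 0.0135
chip in crate 236 [ 516.8 -174.3] [20.1 22.9] 86.2 zmed 0.0138
chip in crate 176 [ 550.1 -179.3] [16.5 13. ] 89.5 zmed 0.0133
chip in crate 148 [ 568. -181.] [12.7 15.6] 89.5 zmed 0.0131
chip in crate 491 [ 617.  -208.4] [93.2  2.3] 88.9 zmed 0.0197
key 357 [593. 321.] [ 44.5 144.2] 24.4 zmed 0.0211
shift units [ 2.573 10.73   0.896] turn units 13.807 | ydir now 89.43 tcp [ 0.5341 -0.0326  0.2269] q6 -1.72 F [-0.3 -0.3 -2.2] open 0.0222 t 15.23
```

View pics/w4b.png

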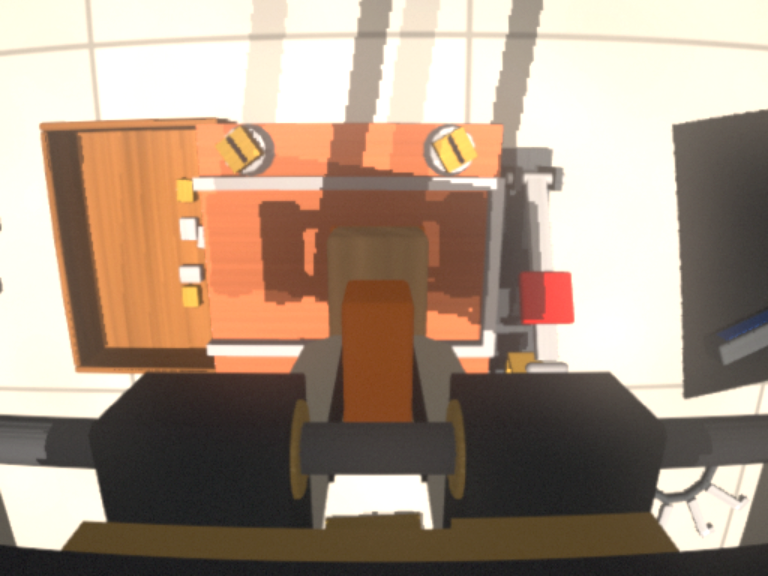

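Five chips are visible in the crate at (185,190), (188,229), (202,235), (190,273) and (190,296). I look again from over the crate for the sixth.

{"op": "arm_command", "data": {"steps": [0, 0.3, -0.5, 0, 0, 0, 0.6, -1.1, 0, 0, 0, 0.9, -1.8, 0, 0, 0, 1.2, -2.6, 0, 0, 0, 1.5, -3.4, 0, 0, 0, 1.7, -4.2, 0, 0, 0, 1.8, -4.8, 0, 0, 0, 2, -5.4, 0, 0, 0, 2, -6, 0, 0, 0, 2, -6, 0, 0]}}

```text
time_s: 16.07
tcp_pos: [0.4714, -0.2153, 0.2272]
ee_rot: [0.007, 1.0, -0.0, -0.001]
contact_force: [0.2, 0.4, -3.3]
opening: 0.0215
gripper_force: 40.0
```

```bash
python3 - <<'E'
from h import *
f=grab("wrist","w5.png"); rects(f,CH,CB,30); rects(f,(.44,.63,-.255,-.14),((.008,.03,"chip in crate"),),20)
cv2.imwrite("pics/w5b.png",cv2.convertScaleAbs(cv2.resize(f["frame"][:,:,::-1],(768,576)),alpha=1.2))
plan([.46,.29,.2],20.4)
E
```

```text
chip on deck? 121 [474.1 -42.3] [127.5   0.8] 89.7 zmed 0.0664
chip on deck? 352 [545.7  38.2] [ 44.4 114.8] 64.4 zmed 0.0662
chip in crate 370 [ 504.  -146.5] [  3.7 122.9] 89.1 zmed 0.0193
chip in crate 66 [ 484.9 -173.3] [ 5.1 16.5] 86.0 zmed 0.0137
chip in crate 66 [ 514.  -173.5] [17.4  5.1] 0.7 zmed 0.014
chip in crate 133 [ 520.2 -164.4] [ 9.1 17.1] 82.7 zmed 0.0175
shift units [ 0.625 16.781  0.913] turn units 13.76 | ydir now 89.2 tcp [ 0.4718 -0.2137  0.2272] q6 -2.08 F [ 0.1 -0.2 -3. ] open 0.0213 t 16.12
```

View pics/w5b.png

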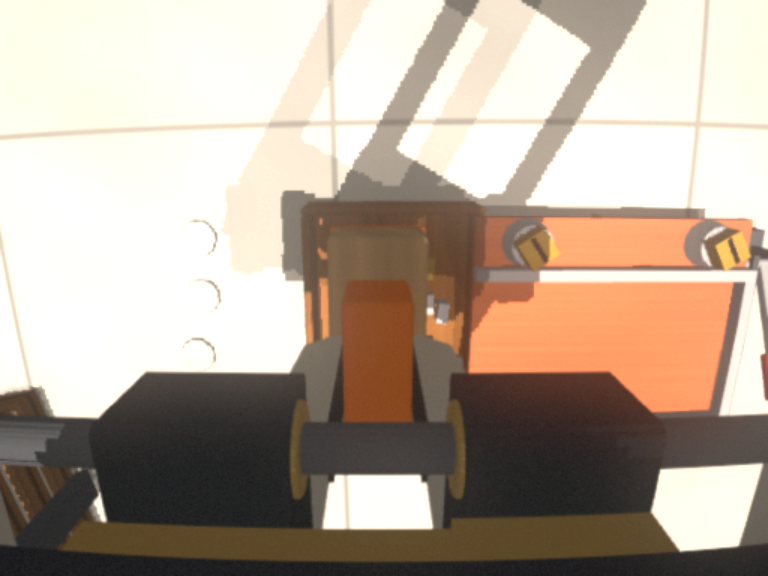

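The deck looks clear, but one silver chip is unaccounted for: 3 silver and 2 brass seen, of 4 silver and 2 brass. I take one more look under the deck edge, from further along -y.

{"op": "arm_command", "data": {"steps": [0, -0.2, -0.3, 0, 0, 0, -0.5, -0.7, 0, 0, 0, -0.8, -1.1, 0, 0, 0, -1.1, -1.6, 0, 0, 0, -1.4, -2.1, 0, 0, 0, -1.6, -2.6, 0, 0, 0, -1.8, -3, 0, 0, 0, -2, -3.3, 0, 0, 0, -2, -3.5, 0, 0, 0, -2, -3.5, 0, 0]}}

```text
time_s: 16.95
tcp_pos: [0.5315, -0.3176, 0.2273]
ee_rot: [0.005, 1.0, 0.0, -0.001]
contact_force: [0.7, -1.1, -3.2]
opening: 0.0216
gripper_force: 40.0
```

```bash
python3 - <<'E'
from h import *
f=grab("wrist","w6.png"); rects(f,(.44,.63,-.255,-.14),((.008,.03,"chip in crate"),),20)
a=proj(f,[[.45,-.26,.0],[.62,-.26,0],[.45,.06,.06],[.62,.06,.06]]);print(a.round())
im=f["frame"][90:290,180:480,::-1]
cv2.imwrite("pics/w6b.png",cv2.convertScaleAbs(cv2.resize(im,(780,520),interpolation=cv2.INTER_CUBIC),alpha=1.3))
plan([.46,.29,.2],20.4)
E
```

```text
chip in crate 1995 [ 552.2 -159.6] [ 92.9 206.6] 58.2 zmed 0.0187
chip in crate 188 [ 484.  -177.8] [13.9 16. ] 85.8 zmed 0.0138
chip in crate 338 [ 516.  -172.8] [27.1 21.3] 79.7 zmed 0.0144
chip in crate 176 [ 550. -180.] [13.1 17.2] 0.4 zmed 0.0136
chip in crate 163 [ 567.6 -181.6] [15.4 13.5] 1.3 zmed 0.0135
[[301.  96.]
 [297. 235.]
 [593. 103.]
 [564. 247.]]
shift units [ 2.596 20.202  0.939] turn units 13.799 | ydir now 89.39 tcp [ 0.5315 -0.3169  0.2275] q6 -2.18 F [ 0.4 -0.3 -2.5] open 0.0217 t 17.0
```

View pics/w6b.png

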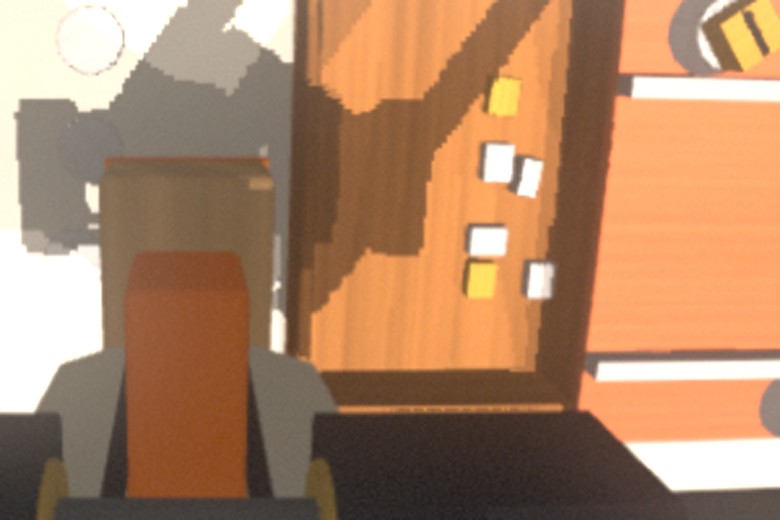

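All six chips (four silver, two brass) lie in the crate, at (505,95), (497,160), (527,175), (487,240), (480,278) and (540,280) in the crop. Now I return the scraper to the mat.

{"op": "arm_command", "data": {"steps": [0, 0.2, 1, 0, 0, 0, 0.5, 2.2, 0, 0, 0, 0.8, 3.4, 0, 0, 0, 1.1, 4.6, 0, 0, 0, 1.4, 5.8, 0, 0, 0, 1.7, 7, 0, 0, 0, 2, 8.2, 0, 0, 0, 2.3, 9.4, 0, 0, 0, 2.6, 10.4, 0, 0, 0, 2.6, 11, 0, 0]}}

```text
time_s: 17.83
tcp_pos: [0.4552, 0.0173, 0.2284]
ee_rot: [0.004, 1.0, 0.001, -0.0]
contact_force: [-0.9, -0.4, -2.8]
opening: 0.0218
gripper_force: 40.0
```

{"op": "arm_command", "data": {"steps": [0, 0, 0.9, 0, 1.3, 0, 0, 1.8, 0, 2.7, 0, 0, 2.7, 0, 4, 0, 0, 3.6, 0, 5.4, 0, 0, 4.5, 0, 6.8, 0, 0, 5.4, 0, 8.2, 0, 0, 6.3, 0, 9.6, 0, 0, 7.3, 0, 11, 0, 0, 8.3, 0, 12.4, 0, 0, 9.2, 0, 13.8]}}

```text
time_s: 18.67
tcp_pos: [0.4589, 0.2918, 0.2284]
ee_rot: [0.573, 0.82, 0.0, -0.0]
contact_force: [1.1, -0.8, -2.3]
opening: 0.0222
gripper_force: 40.0
```

```bash
python3 - <<'E'
from h import *
f=grab("top"); rects(f,MAT,((.012,.0285,"key"),),15)
print(robot.get_state()["gripper_force"])
plan([.4791,.2931,.0368],20.4)
E
```

```text
key 338 [596.7 316.9] [ 44.6 134.2] 26.0 zmed 0.022
39.99709904193878
shift units [-0.337  0.617  6.382] turn units -0.198 | ydir now 19.41 tcp [0.4583 0.2958 0.2283] q6 0.14 F [-3.4  1.3 -2. ] open 0.0216 t 18.72
```

{"op": "arm_command", "data": {"steps": [0, -0.1, 0.1, 0.3, 0, 0, -0.2, 0.3, 0.9, 0, 0, -0.3, 0.5, 1.6, 0, 0, -0.34, 0.6, 2.4, 0, 0, -0.34, 0.6, 3.2, 0, 0, -0.34, 0.6, 4, 0, 0, -0.34, 0.6, 4.6, 0, 0, -0.34, 0.6, 5.2, 0, 0, -0.34, 0.6, 5.6, 0, 0, -0.34, 0.6, 5.6, 0]}}

```text
time_s: 19.55
tcp_pos: [0.4779, 0.2848, 0.0568]
ee_rot: [0.57, 0.822, -0.003, -0.001]
contact_force: [0.1, 0.1, -2.2]
opening: 0.0218
gripper_force: 40.0
```

```bash
python3 - <<'E'
from h import *
plan([.4791,.2931,.0368],20.4)
print(robot.get_state()["gripper_force"])
E
```

```text
shift units [0.245 0.138 0.664] turn units 0.015 | ydir now 20.48 tcp [0.4779 0.2848 0.0568] q6 0.09 F [ 0.1  0.1 -2.2] open 0.0218 t 19.55
39.999327063560486
```

{"op": "arm_command", "data": {"steps": [0, 0.1, 0.05, 0.1, 0, 0, 0.2, 0.1, 0.2, 0, 0, 0.25, 0.14, 0.35, 0, 0, 0.25, 0.14, 0.5, 0, 0, 0.25, 0.14, 0.6, 0, 0, 0.25, 0.14, 0.67, 0, 0, 0.25, 0.14, 0.67, 0, 0.6, 0.25, 0.14, 0.67, 0, 0.6, 0.25, 0.14, 0.67, 0, 0.6, 0.25, 0.14, 0.67, 0]}}

```text
time_s: 20.38
tcp_pos: [0.4824, 0.2954, 0.041]
ee_rot: [0.57, 0.821, 0.001, 0.0]
contact_force: [0.3, -0.3, -0.2]
opening: 0.0373
gripper_force: 0.0
```

{"op": "arm_command", "data": {"steps": [0.6, 0, 0, 0, 0, 0.6, 0, 0, 0, 0, 0.6, 0, 0, 0, 0, 0.6, 0, 0, -0.4, 0, 0.6, 0, 0, -1.2, 0, 0.6, 0, 0, -2.2, 0, 0.6, 0, 0, -3.4, 0, 0.6, 0, 0, -4.6, 0, 0.6, 0, 0, -5.6, 0, 0.6, 0, 0, -6, 0]}}

```text
time_s: 21.22
tcp_pos: [0.4838, 0.2962, 0.2272]
ee_rot: [0.57, 0.821, 0.004, 0.002]
contact_force: [0.9, -0.4, 0.5]
opening: 0.0556
gripper_force: 0.0
```

```bash
python3 - <<'E'
from h import *
plan(H(20,128,180),89.3)
f=grab("wrist"); rects(f,MAT,TB)
E
```

```text
shift units [-7.672 -0.277  1.565] turn units -13.772 | ydir now 20.44 tcp [0.4838 0.2962 0.2272] q6 0.1 F [ 0.9 -0.4  0.5] open 0.0556 t 21.22
rib 1248 [480.  293.9] [21.9 59.6] 20.6 zmed 0.0596
block 1276 [480.2 293.7] [36.1 90.1] 20.5 zmed 0.0297
key 2589 [590.3 321.6] [ 45.9 144.3] 23.7 zmed 0.0222
```

The scraper stands on the mat again. Next is the lever, with the fingers shut.

{"op": "arm_command", "data": {"steps": [0, -0.7, 0, 0, -1.3, 0, -1.4, 0, 0, -2.7, 0, -2.2, 0, 0, -4.1, 0, -3, -0.1, 0, -5.5, 0, -3.8, -0.1, 0, -6.9, 0, -4.6, -0.2, 0, -8.3, 0, -5.4, -0.2, 0, -9.7, 0, -6.2, -0.2, 0, -11.1, 0, -7, -0.3, 0, -12.5, 0, -7.65, -0.3, 0, -13.8]}}

```text
time_s: 22.1
tcp_pos: [0.5528, 0.0752, 0.2186]
ee_rot: [0.002, 1.0, -0.0, -0.001]
contact_force: [-0.2, -0.4, -0.8]
opening: 0.0006
gripper_force: 0.0
```

{"op": "arm_command", "data": {"steps": [0, 0, 0, 0.1, 0, 0, 0, 0, 0.3, 0, 0, 0, 0, 0.6, 0, 0, 0, 0, 0.9, 0, 0, 0, 0, 1.2, 0, 0, 0, 0, 1.5, 0, 0, 0, 0, 1.7, 0, 0, 0, 0, 1.7, 0, 0, 0, 0, 1.7, 0, 0, 0, 0, 1.7, 0]}}

```text
time_s: 22.93
tcp_pos: [0.5538, 0.0771, 0.1697]
ee_rot: [0.005, 1.0, 0.0, 0.0]
contact_force: [-0.1, -0.1, -0.6]
opening: 0.0005
gripper_force: 0.0
```

```bash
python3 - <<'E'
from h import *
plan(H(20,128,95),89.3)
f=grab("wrist"); rects(f,(.50,.60,.05,.11),((.078,.096,"pad"),))
E
```

```text
shift units [-0.098  0.025  2.49 ] turn units 0.028 | ydir now 89.44 tcp [0.5538 0.0771 0.1697] q6 -1.51 F [-0.1 -0.1 -0.6] open 0.0005 t 22.93
pad 2022 [553.7  77.9] [34.  38.8] 89.3 zmed 0.0895
```

{"op": "arm_command", "data": {"steps": [0, -0.1, 0.03, 0.4, 0, 0, -0.1, 0.03, 0.9, 0, 0, -0.1, 0.03, 1.4, 0, 0, -0.1, 0.03, 1.9, 0, 0, -0.1, 0.03, 2.2, 0, 0, -0.1, 0.03, 2.4, 0, 0, -0.1, 0.03, 2.6, 0, 0, -0.1, 0.03, 2.8, 0, 0, -0.1, 0.03, 3, 0, 0, -0.1, 0.03, 3.2, 0]}}

```text
time_s: 23.82
tcp_pos: [0.5575, 0.0779, 0.0738]
ee_rot: [0.005, 1.0, 0.0, 0.001]
contact_force: [0.6, -0.3, 2.6]
opening: 0.0003
gripper_force: 1.3
```

{"op": "arm_command", "data": {"steps": [0, 0, 0, 0.1, 0, 0, 0, 0, 0.2, 0, 0, 0, 0, 0.3, 0, 0, 0, 0, 0.4, 0, 0, 0, 0, 0.5, 0, 0, 0, 0, 0.6, 0, 0, 0, 0, 0.65, 0, 0, 0, 0, 0.7, 0, 0, 0, 0, 0.72, 0, 0, 0, 0, 0.72, 0]}}

```text
time_s: 24.65
tcp_pos: [0.5574, 0.0779, 0.0522]
ee_rot: [0.005, 1.0, 0.0, 0.001]
contact_force: [3.2, 0.5, 4.9]
opening: 0.0006
gripper_force: 2.6
```

Press about 2 mm further and then retreat.

{"op": "arm_command", "data": {"steps": [0, 0, 0, 0.04, 0, 0, 0, 0, 0.08, 0, 0, 0, 0, 0.08, 0, 0, 0, 0, 0.08, 0, 0, 0, 0, 0, 0, 0, 0, 0, -0.4, 0, 0, 0, 0, -1, 0, 0, 0, 0, -2, 0, 0, 0, 0, -3, 0, 0, 0, 0, -4, 0]}}

```text
time_s: 25.48
tcp_pos: [0.5547, 0.0778, 0.1721]
ee_rot: [0.005, 1.0, -0.0, -0.002]
contact_force: [0.7, 0.2, 0.1]
opening: 0.0003
gripper_force: 0.0
```

```bash
python3 - <<'E'
from h import *
f=grab("wrist"); rects(f,(.50,.61,.05,.11),((.049,.057,"pad low"),(.06,.1,"high")))
plan([.545,.26,.25],25)
E
```

```text
pad low 1408 [561.6  77.8] [34.  33.5] 0.2 zmed 0.0529
high 73 [519.   50.1] [ 0.3 37.9] 89.6 zmed 0.0664
shift units [ 0.488  6.062 -2.343] turn units 12.889 | ydir now 89.44 tcp [0.5583 0.078  0.1797] q6 -1.51 F [1.5 0.9 5.6] open 0.0003 t 25.53
```

The lever is latched: the pad is level at x = +26 mm, z ≈ 54 mm. Now the key.

{"op": "arm_command", "data": {"steps": [0.6, 0, 0.6, -0.3, 1.3, 0.6, 0, 1.2, -0.7, 2.6, 0.6, 0, 1.8, -1, 3.9, 0.6, 0.1, 2.4, -1.2, 5.2, 0.6, 0.2, 3, -1.5, 6.5, 0.6, 0.3, 3.6, -1.7, 7.8, 0.6, 0.3, 4.2, -1.9, 9.1, 0.6, 0.4, 4.8, -2.1, 10.4, 0.6, 0.4, 5.4, -2.2, 11.7, 0.6, 0.5, 6, -2.3, 12.9]}}

```text
time_s: 26.37
tcp_pos: [0.5424, 0.2585, 0.2404]
ee_rot: [0.54, 0.842, -0.001, -0.001]
contact_force: [0.2, -0.2, 0.9]
opening: 0.0554
gripper_force: 0.0
```

{"op": "arm_command", "data": {"steps": [0.6, 0, 0, 0, 0, 0.6, 0, 0, 0, 0, 0.6, 0, 0, 0, 0, 0.6, 0, 0, 0, 0, 0.6, 0, 0, 0, 0, 0.6, 0, 0, 0, 0, 0.6, 0, 0, 0, 0, 0.6, 0, 0, 0, 0, 0.6, 0, 0, 0, 0, 0.6, 0, 0, 0, 0]}}

```text
time_s: 27.2
tcp_pos: [0.5433, 0.2579, 0.2407]
ee_rot: [0.538, 0.843, -0.0, -0.0]
contact_force: [-0.0, -0.1, -0.4]
opening: 0.0557
gripper_force: 0.0
```

```bash
python3 - <<'E'
from h import *
f=grab("wrist"); rects(f,MAT,((.0205,.0275,"handle"),(.011,.018,"fork"),(.011,.0275,"all")))
plan([.5913,.3193,.007],24.3)
E
```

```text
handle 1467 [600.3 301.3] [21.1 99.6] 24.8 zmed 0.0236
fork 1012 [570.6 365.8] [45.  47.5] 24.6 zmed 0.0157
all 2601 [590.8 321.4] [ 45.  144.9] 24.6 zmed 0.0226
shift units [1.18  2.312 7.789] turn units 0.128 | ydir now 24.94 tcp [0.5433 0.258  0.2407] q6 -0.08 F [-1.4 -0.  -0.5] open 0.0561 t 27.25
```

{"op": "arm_command", "data": {"steps": [0.6, 0.3, 0.6, 0.7, 0, 0.6, 0.6, 1.2, 1.5, 0, 0.6, 0.9, 1.8, 2.4, 0, 0.6, 1.1, 2.2, 3.3, 0, 0.6, 1.16, 2.33, 4.2, 0, 0.6, 1.16, 2.33, 5.1, 0, 0.6, 1.16, 2.33, 5.9, 0, 0.6, 1.16, 2.33, 6.5, 0, 0.6, 1.16, 2.33, 6.8, 0, 0.6, 1.16, 2.33, 6.8, 0]}}

```text
time_s: 28.08
tcp_pos: [0.59, 0.3181, 0.0335]
ee_rot: [0.538, 0.843, -0.002, -0.001]
contact_force: [-1.0, -0.5, -0.7]
opening: 0.0555
gripper_force: 0.0
```

```bash
python3 - <<'E'
from h import *
plan([.592,.319,.005],24.7)
f=grab("wrist"); rects(f,MAT,((.0205,.0275,"handle"),))
E
```

```text
shift units [-0.002  0.077  0.949] turn units 0.049 | ydir now 24.95 tcp [0.59   0.3181 0.0335] q6 -0.02 F [-1.  -0.5 -0.7] open 0.0555 t 28.08
handle 793 [494.7 306.5] [ 6.9 77.1] 25.0 zmed 0.0244
handle 3433 [592.5 318.7] [20.4 60.6] 25.1 zmed 0.0236
handle 651 [617.9 262.8] [20.  17.1] 26.9 zmed 0.0236
```

{"op": "arm_command", "data": {"steps": [0.6, 0, 0.08, 0.2, 0, 0.6, 0, 0.08, 0.5, 0, 0.6, 0, 0.08, 0.8, 0, 0.6, 0, 0.08, 0.95, 0, 0.6, 0, 0.08, 0.95, 0, 0, 0, 0.08, 0.95, 0, 0, 0, 0.08, 0.95, 0, 0, 0, 0.08, 0.95, 0, 0, 0, 0.08, 0.95, 0, 0, 0, 0.08, 0.95, 0], "grip_force": 50}}

```text
time_s: 28.97
tcp_pos: [0.5945, 0.3202, 0.0087]
ee_rot: [0.538, 0.843, 0.0, 0.0]
contact_force: [0.1, -0.6, -0.0]
opening: 0.0267
gripper_force: 0.0
```

{"op": "arm_command", "data": {"steps": [0, 0, 0, 0, 0, 0, 0, 0, 0, 0, 0, 0, 0, 0, 0, 0, 0, 0, 0, 0, 0, 0, 0, 0, 0, 0, 0, 0, 0, 0, 0, 0, 0, 0, 0, 0, 0, 0, 0, 0, 0, 0, 0, 0, 0, 0, 0, 0, 0, 0]}}

```text
time_s: 29.8
tcp_pos: [0.5943, 0.3201, 0.0084]
ee_rot: [0.538, 0.843, 0.0, 0.0]
contact_force: [-1.4, 0.0, 4.5]
opening: 0.0198
gripper_force: 50.0
```

```bash
python3 - <<'E'
from h import *
plan([.592,.319,.005],24.7);print(robot.get_state()["gripper_force"])
f=grab("wrist"); rects(f,MAT,((.0205,.0275,"handle"),(.011,.018,"fork")))
E
```

```text
shift units [-0.001 -0.086  0.114] turn units 0.047 | ydir now 24.94 tcp [0.5943 0.3201 0.0084] q6 -0.02 F [-1.4  0.   4.5] open 0.0198 t 29.8
49.99674439430237
handle 1359 [495.6 303.4] [11.9 85.1] 27.7 zmed 0.0243
handle 3880 [590.  325.3] [42.8 46.6] 63.4 zmed 0.0236
handle 1340 [613.1 275.7] [20.5 25.1] 25.2 zmed 0.0236
fork 5738 [571.3 366. ] [44.4 47. ] 25.0 zmed 0.0158
fork 1187 [495.4 302.5] [14.6 88. ] 29.4 zmed 0.0147
fork 104 [573.1 321.1] [13.1  1.8] 18.8 zmed 0.0151
fork 103 [604.1 335.7] [13.4  2.1] 33.0 zmed 0.015
```

{"op": "arm_command", "data": {"steps": [0, 0, 0, -0.2, 0, 0, 0, 0, -0.6, 0, 0, 0, 0, -1.2, 0, 0, 0, 0, -2, 0, 0, 0, 0, -2.8, 0, 0, 0, 0, -3.6, 0, 0, 0, 0, -4.3, 0, 0, 0, 0, -4.8, 0, 0, 0, 0, -5, 0, 0, 0, 0, -5, 0]}}

```text
time_s: 30.68
tcp_pos: [0.5953, 0.3206, 0.1609]
ee_rot: [0.538, 0.843, 0.002, 0.001]
contact_force: [0.1, 1.0, -2.3]
opening: 0.0197
gripper_force: 50.0
```

```bash
python3 - <<'E'
from h import *
plan([.4894,-.1602,.158],34.8);print(robot.get_state()["gripper_force"])
E
```

```text
shift units [-13.043  -9.957   0.06 ] turn units -1.972 | ydir now 24.94 tcp [0.5953 0.3206 0.1609] q6 -0.02 F [ 0.1  1.  -2.3] open 0.0197 t 30.68
49.99448776245117
```

{"op": "arm_command", "data": {"steps": [0, -0.4, -0.3, 0, 0, 0, -1, -0.7, 0, 0, 0, -1.7, -1.2, 0, 0, 0, -2.4, -1.8, 0, 0, 0, -3.1, -2.4, 0, 0, 0, -3.8, -3, 0, 0, 0, -4.5, -3.5, 0, 0, 0, -5.2, -4, 0, 0, 0, -5.9, -4.5, 0, 0, 0, -6.5, -5, 0, 0]}}

```text
time_s: 31.52
tcp_pos: [0.539, 0.0784, 0.1564]
ee_rot: [0.538, 0.843, -0.001, -0.001]
contact_force: [0.5, -0.1, -0.5]
opening: 0.0197
gripper_force: 50.0
```

{"op": "arm_command", "data": {"steps": [0, -0.7, -0.5, 0, -0.2, 0, -1.4, -1, 0, -0.4, 0, -2.1, -1.6, 0, -0.6, 0, -2.8, -2.1, 0, -0.8, 0, -3.5, -2.7, 0, -1, 0, -4.2, -3.2, 0, -1.3, 0, -4.9, -3.8, 0, -1.6, 0, -5.6, -4.3, 0, -1.8, 0, -6.2, -4.7, 0, -1.97, 0, -6.5, -4.95, 0, -1.97]}}

```text
time_s: 32.35
tcp_pos: [0.4865, -0.1613, 0.1567]
ee_rot: [0.464, 0.886, -0.0, -0.001]
contact_force: [-1.0, 0.1, -1.6]
opening: 0.0196
gripper_force: 50.0
```

```bash
cat >> h.py <<'E'
def align(f,head,tcpz=None,ztop=.0888):
    """fork and head rects in world mm, from one wrist picture"""
    s=robot.get_state(); W=cloud(f)
    R=Rot.from_quat(s["ee_rot"]).as_matrix(); tx,ty=R[:2,0],R[:2,1]; yaw=np.degrees(np.arctan2(ty[1],ty[0]))
    kz=s["tcp_pos"][2]-.0054-.0012   # key underside as camera reads
    rel=(W[...,:2]-s["tcp_pos"][:2])*1000; a=rel@tx; b=rel@ty
    m=(a>24)&(a<85)&(abs(b)<28)&(abs(W[...,2]-(kz+.014))<.003)
    n,lab,st,c=cv2.connectedComponentsWithStats(m.astype(np.uint8)); i=1+np.argmax(st[1:,4])
    fr=cv2.minAreaRect(np.stack([a[lab==i],b[lab==i]],1).astype(np.float32))
    d=np.hypot(W[...,0]-head[0],W[...,1]-head[1])
    m=(d<.022)&(abs(W[...,2]-ztop)<.003)
    n,lab,st,c=cv2.connectedComponentsWithStats(m.astype(np.uint8))
    i=1+np.argmax(st[1:,4]); q=np.stack([a[lab==i],b[lab==i]],1).astype(np.float32); hr=cv2.minAreaRect(q)
    print("fork(tool mm)",np.round(fr[0],1),np.round(fr[1],1),round(fr[2],1),"head(tool mm)",np.round(hr[0],1),np.round(hr[1],1),"ang",round(hr[2],1),"n",st[i,4])
    fa=(fr[2]+45)%90-45; ha=(hr[2]+45)%90-45   # + in (tx,ty) frame = clockwise seen from above = + turn
    print("fork ang",round(fa,1),"head ang",round(ha,1),"head world mm",np.round(s["tcp_pos"][:2]*1000+hr[0][0]*tx+hr[0][1]*ty,1))
    return s,fr,hr,fa,ha
E
python3 - <<'E'
from h import *
plan([.4894,-.1602,.108],34.8);print(robot.get_state()["gripper_force"])
f=grab("wrist","w7.png"); align(f,(.4564,-.1141))
E
```

```text
shift units [-0.026  0.102  1.622] turn units -0.013 | ydir now 34.74 tcp [ 0.4865 -0.1613  0.1567] q6 -1.03 F [-1.   0.1 -1.6] open 0.0196 t 32.35
49.9942284822464
fork(tool mm) [52.4 -0.8] [44.4 46.4] 89.8 head(tool mm) [56.4  3. ] [19.6 20. ] ang 89.8 n 862
fork ang -0.2 head ang -0.2 head world mm [ 456.7 -114.1]
```

{"op": "arm_command", "data": {"steps": [0, -0.03, 0.05, 0.1, 0, 0, -0.08, 0.12, 0.3, 0, 0, -0.08, 0.12, 0.6, 0, 0, -0.08, 0.12, 0.9, 0, 0, -0.08, 0.12, 1.2, 0, 0, -0.08, 0.12, 1.4, 0, 0, -0.08, 0.12, 1.5, 0, 0, -0.08, 0.12, 1.6, 0, 0, -0.08, 0.12, 1.6, 0, 0, -0.08, 0.12, 1.6, 0]}}

```text
time_s: 33.23
tcp_pos: [0.4924, -0.1594, 0.1103]
ee_rot: [0.463, 0.886, -0.0, 0.0]
contact_force: [0.2, -0.6, -1.9]
opening: 0.0197
gripper_force: 50.0
```

```bash
python3 - <<'E'
from h import *
f=grab("wrist","w8.png"); align(f,(.4564,-.1141)); plan()
cv2.imwrite("pics/w8b.png",cv2.convertScaleAbs(cv2.resize(f["frame"][:,:,::-1],(640,480)),alpha=1.2))
E
```

```text
fork(tool mm) [52.1 -1.5] [44.4 46.3] 90.0 head(tool mm) [57.7 -3.8] [19.7 20. ] ang 89.9 n 1325
fork ang -0.0 head ang -0.1 head world mm [ 456.5 -114.3]
shift units [0. 0. 0.] turn units 0.0 | ydir now 34.78 tcp [ 0.4925 -0.1595  0.1106] q6 -1.02 F [ 0.  -0.2 -0.1] open 0.0197 t 33.28
```

View pics/w8b.png

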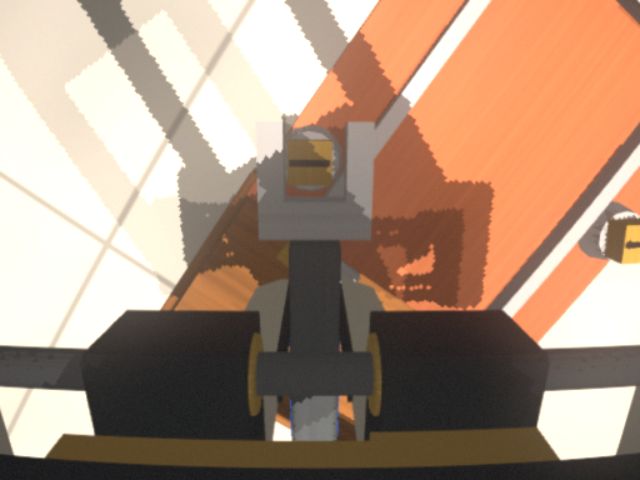

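The fork is over head a, with the head at (311,162) and the slot centre at (317,160). A small correction, then down.

{"op": "arm_command", "data": {"steps": [0, -0.02, -0.04, 0, 0, 0, -0.03, -0.08, 0, 0, 0, -0.03, -0.08, 0.1, 0, 0, -0.03, -0.08, 0.2, 0, 0, -0.03, -0.08, 0.3, 0, 0, -0.03, -0.08, 0.4, 0, 0, -0.03, -0.08, 0.4, 0, 0, -0.03, -0.08, 0.4, 0, 0, -0.03, -0.08, 0.4, 0, 0, -0.03, -0.08, 0.4, 0]}}

```text
time_s: 34.12
tcp_pos: [0.4909, -0.1615, 0.0983]
ee_rot: [0.463, 0.886, 0.0, 0.0]
contact_force: [-0.6, -0.1, -1.4]
opening: 0.0194
gripper_force: 50.0
```

```bash
python3 - <<'E'
from h import *
f=grab("wrist"); align(f,(.4564,-.1141)); plan()
E
```

```text
fork(tool mm) [52.  -1.3] [44.6 46.2] 90.0 head(tool mm) [58.4 -1.2] [19.9 19.8] ang 90.0 n 1496
fork ang -0.0 head ang -0.0 head world mm [ 456.6 -114.2]
shift units [0. 0. 0.] turn units 0.0 | ydir now 34.79 tcp [ 0.491  -0.1615  0.0983] q6 -1.02 F [ 0.6 -0.2 -0.5] open 0.0196 t 34.17
```

{"op": "arm_command", "data": {"steps": [0, 0, 0, 0.05, 0, 0, 0, 0, 0.12, 0, 0, 0, 0, 0.2, 0, 0, 0, 0, 0.28, 0, 0, 0, 0, 0.36, 0, 0, 0, 0, 0.44, 0, 0, 0, 0, 0.5, 0, 0, 0, 0, 0.53, 0, 0, 0, 0, 0.53, 0, 0, 0, 0, 0.53, 0]}}

```text
time_s: 35.0
tcp_pos: [0.4908, -0.1615, 0.0823]
ee_rot: [0.463, 0.886, 0.0, -0.0]
contact_force: [0.3, 0.1, -2.0]
opening: 0.0197
gripper_force: 50.0
```

```bash
cat >> h.py <<'E'
def arc(c,degs):
    c=np.array(c)/30
    for t in degs:
        r=np.radians(t); print(t,np.round([c[0]-c[0]*np.cos(r)+c[1]*np.sin(r),c[1]-c[0]*np.sin(r)-c[1]*np.cos(r)],3),t/5)
E
python3 - <<'E'
from h import *
f=grab("wrist"); align(f,(.4564,-.1141)); plan(); print(robot.get_state()["torque"])
arc((58.4,-1.2),range(4,41,4))
E
```

```text
fork(tool mm) [51.9 -1.4] [44.4 46.4] 90.0 head(tool mm) [55.9 -1.3] [43.8 38.3] ang 89.9 n 3176
fork ang -0.0 head ang -0.1 head world mm [ 457.9 -116.3]
shift units [0. 0. 0.] turn units 0.0 | ydir now 34.78 tcp [ 0.4909 -0.1615  0.0824] q6 -1.02 F [-0.8 -0.3 -1.4] open 0.0195 t 35.05
[-6.51966814e-02 -3.22462836e-03  7.20606463e-05]
4 [ 0.002 -0.136] 0.8
8 [ 0.013 -0.271] 1.6
12 [ 0.034 -0.406] 2.4
16 [ 0.064 -0.538] 3.2
20 [ 0.104 -0.668] 4.0
24 [ 0.152 -0.795] 4.8
28 [ 0.209 -0.919] 5.6
32 [ 0.275 -1.038] 6.4
36 [ 0.348 -1.152] 7.2
40 [ 0.43  -1.261] 8.0
```

{"op": "arm_command", "data": {"steps": [0, 0, -0.136, 0, 0.8, 0, 0.013, -0.271, 0, 1.6, 0, 0.034, -0.406, 0, 2.4, 0, 0.064, -0.538, 0, 3.2, 0, 0.104, -0.668, 0, 4, 0, 0.152, -0.795, 0, 4.8, 0, 0.209, -0.919, 0, 5.6, 0, 0.275, -1.038, 0, 6.4, 0, 0.348, -1.152, 0, 7.2, 0, 0.43, -1.26, 0, 8]}}

```text
time_s: 35.88
tcp_pos: [0.4526, -0.1721, 0.0825]
ee_rot: [0.74, 0.673, 0.001, 0.0]
contact_force: [1.7, 2.6, -1.8]
opening: 0.0196
gripper_force: 50.0
```

{"op": "arm_command", "data": {"steps": [0, 0, -0.136, 0, 0.8, 0, 0.013, -0.271, 0, 1.6, 0, 0.034, -0.406, 0, 2.4, 0, 0.064, -0.538, 0, 3.2, 0, 0.104, -0.668, 0, 4, 0, 0.152, -0.795, 0, 4.8, 0, 0.209, -0.919, 0, 5.6, 0, 0.275, -1.038, 0, 6.4, 0, 0.348, -1.152, 0, 7.2, 0, 0.43, -1.26, 0, 8]}}

```text
time_s: 36.72
tcp_pos: [0.4165, -0.1555, 0.0826]
ee_rot: [0.925, 0.379, 0.001, -0.0]
contact_force: [3.6, 3.6, -2.2]
opening: 0.0193
gripper_force: 50.0
```

```bash
cat >> h.py <<'E'
def headang(f,c=(58.4,-1.2),save=None):
    """brass head seen from above: yellow mask in a patch, angle in tool frame (deg, + = clockwise)"""
    s=robot.get_state(); R=Rot.from_quat(s["ee_rot"]).as_matrix()
    g=np.arange(-25,25,.25); A,B=np.meshgrid(g,g,indexing="ij")   # rows tool x, cols tool y
    P=np.array(s["tcp_pos"])+((A+c[0])[...,None]*R[:,0]+(B+c[1])[...,None]*R[:,1])/1000; P[...,2]=.0888
    p=proj(f,P.reshape(-1,3)).astype(np.float32).reshape(A.shape+(2,))
    im=cv2.remap(f["frame"],p[...,0],p[...,1],cv2.INTER_CUBIC)
    h=cv2.cvtColor(im,cv2.COLOR_RGB2HSV); m=((h[...,0]>17)&(h[...,0]<35)&(h[...,1]>110)&(h[...,2]>50)).astype(np.uint8)
    m=cv2.morphologyEx(m,cv2.MORPH_CLOSE,np.ones((21,21)));m=cv2.morphologyEx(m,cv2.MORPH_OPEN,np.ones((9,9)))
    n,lab,st,cc=cv2.connectedComponentsWithStats(m); i=1+np.argmax(st[1:,4])
    q=np.argwhere(lab==i).astype(np.float32)*.25-25; r=cv2.minAreaRect(q)
    yaw=np.degrees(np.arctan2(R[1,1],R[0,1])); a=(r[2]+45)%90-45
    print("head off(mm)",np.round(r[0],1),np.round(r[1],1),"rel ang cw",round(a,1),"world face",round(yaw-a,1),"housing face",round(yaw-a+.7,1),"F",np.round(s["contact_force"],1),"T",np.round(s["torque"],2))
    if save: cv2.imwrite("pics/"+save,cv2.resize(im[:,:,::-1],(500,500)))
E
python3 - <<'E'
from h import *
f=grab("wrist"); headang(f,save="h1.png"); plan()
E
```

```text
head off(mm) [-1.  0.] [19.5 19.4] rel ang cw -16.2 world face -29.5 housing face -28.8 F [ 3.6  2.  -2. ] T [ 0.21 -0.5  -0.02]
shift units [0. 0. 0.] turn units 0.0 | ydir now -45.69 tcp [ 0.4161 -0.1552  0.0825] q6 0.32 F [ 3.6  2.  -2. ] open 0.0195 t 36.77
```

View pics/h1.png

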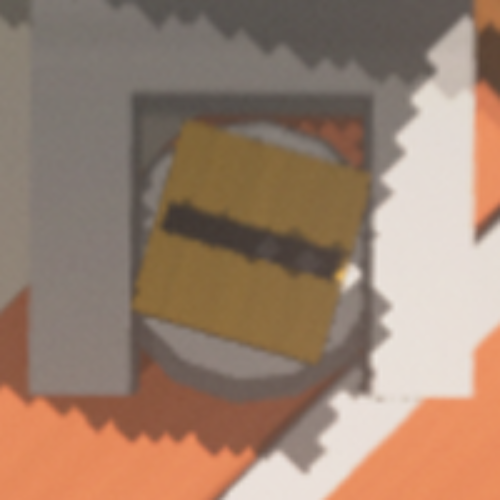

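Head a trails by its play: its face is at -28.8°, so about 16° remain. I continue the arc.

{"op": "arm_command", "data": {"steps": [0, 0, -0.067, 0, 0.4, 0, 0, -0.134, 0, 0.8, 0, 0.006, -0.2, 0, 1.2, 0, 0.013, -0.267, 0, 1.6, 0, 0.022, -0.332, 0, 2, 0, 0.034, -0.398, 0, 2.4, 0, 0.047, -0.463, 0, 2.8, 0, 0.063, -0.527, 0, 3.2, 0, 0.081, -0.59, 0, 3.6, 0, 0.081, -0.59, 0, 3.6]}}

```text
time_s: 37.6
tcp_pos: [0.4057, -0.1413, 0.0825]
ee_rot: [0.973, 0.232, 0.001, -0.0]
contact_force: [3.6, 5.1, -2.3]
opening: 0.0197
gripper_force: 50.0
```

```bash
python3 - <<'E'
from h import *
f=grab("wrist"); headang(f,save="h2.png"); plan()
E
```

```text
head off(mm) [-1.  -0.1] [19.9 20. ] rel ang cw -17.4 world face -45.7 housing face -45.0 F [ 3.3  4.3 -2. ] T [ 0.8  -0.44  0.27]
shift units [0. 0. 0.] turn units 0.0 | ydir now -63.08 tcp [ 0.4058 -0.1415  0.0826] q6 0.64 F [ 3.3  4.3 -2. ] open 0.0197 t 37.65
```

{"op": "arm_command", "data": {"steps": [0, 0, -0.034, 0, 0.2, 0, 0, -0.067, 0, 0.4, 0, 0.003, -0.1, 0, 0.6, 0, 0.003, -0.1, 0, 0.6, 0, 0.003, -0.1, 0, 0.6, 0, 0.003, -0.1, 0, 0.6, 0, 0.003, -0.1, 0, 0.6, 0, 0.003, -0.1, 0, 0.6, 0, 0.003, -0.1, 0, 0.6, 0, 0.003, -0.1, 0, 0.6]}}

```text
time_s: 38.48
tcp_pos: [0.4042, -0.1391, 0.0824]
ee_rot: [0.978, 0.207, 0.0, -0.0]
contact_force: [2.8, 4.6, -0.2]
opening: 0.0198
gripper_force: 50.2
```

```bash
python3 - <<'E'
from h import *
f=grab("wrist"); headang(f); plan()
arc((57.4,-1.2),[-4,-8,-12,-16,-20])
E
```

```text
head off(mm) [-0.6 -0.4] [20. 20.] rel ang cw -20.3 world face -45.9 housing face -45.2 F [ 3.7  4.6 -0.7] T [ 0.77 -0.48  0.51]
shift units [0. 0. 0.] turn units 0.0 | ydir now -66.15 tcp [ 0.4042 -0.1391  0.0825] q6 0.7 F [ 3.7  4.6 -0.7] open 0.02 t 38.53
-4 [0.007 0.133] -0.8
-8 [0.024 0.266] -1.6
-12 [0.05  0.397] -2.4
-16 [0.085 0.526] -3.2
-20 [0.129 0.652] -4.0
```

Screw a is home: the face stays at -45° while the torque rises. I back off the play and lift.

{"op": "arm_command", "data": {"steps": [0, 0.007, 0.133, 0, -0.8, 0, 0.024, 0.266, 0, -1.6, 0, 0.05, 0.397, 0, -2.4, 0, 0.085, 0.526, 0, -3.2, 0, 0.129, 0.652, 0, -4, 0, 0.129, 0.652, 0, -4, 0, 0.129, 0.652, 0, -4, 0, 0.129, 0.652, 0, -4, 0, 0.129, 0.652, 0, -4, 0, 0.129, 0.652, 0, -4]}}

```text
time_s: 39.37
tcp_pos: [0.4152, -0.1555, 0.0822]
ee_rot: [0.928, 0.372, -0.0, 0.0]
contact_force: [-1.2, -1.7, -2.0]
opening: 0.0198
gripper_force: 50.0
```

```bash
python3 - <<'E'
from h import *
f=grab("wrist"); headang(f); plan()
E
```

```text
head off(mm) [-0.2  0. ] [19.5 19.5] rel ang cw 0.0 world face -46.2 housing face -45.5 F [ 0.   0.2 -1.4] T [0.   0.16 0.05]
shift units [0. 0. 0.] turn units 0.0 | ydir now -46.25 tcp [ 0.4152 -0.1555  0.0822] q6 0.33 F [ 0.   0.2 -1.4] open 0.0197 t 39.42
```

{"op": "arm_command", "data": {"steps": [0, 0, 0, -0.1, 0, 0, 0, 0, -0.3, 0, 0, 0, 0, -0.6, 0, 0, 0, 0, -1, 0, 0, 0, 0, -1.4, 0, 0, 0, 0, -1.8, 0, 0, 0, 0, -2.2, 0, 0, 0, 0, -2.5, 0, 0, 0, 0, -2.5, 0, 0, 0, 0, -2.5, 0]}}

```text
time_s: 40.25
tcp_pos: [0.4158, -0.1558, 0.158]
ee_rot: [0.928, 0.373, 0.0, 0.001]
contact_force: [-0.5, -0.2, -1.7]
opening: 0.0197
gripper_force: 50.0
```

```bash
python3 - <<'E'
from h import *
f=grab("wrist"); rects(f,(.43,.48,-.14,-.09),((.085,.093,"headA"),)); plan([.6507,-.0956,.157],40)
print(robot.get_state()["gripper_force"])
E
```

```text
headA 876 [ 456.4 -114.3] [20.  20.2] 44.0 zmed 0.0889
shift units [7.046e+00 3.989e+00 4.000e-03] turn units -17.243 | ydir now -46.21 tcp [ 0.4153 -0.1555  0.1571] q6 0.33 F [-1.2  0.3 -1.9] open 0.0196 t 40.3
49.994444847106934
```

Screw a reads home. On to boss c.

{"op": "arm_command", "data": {"steps": [0, 0.6, 0.3, 0, -1.2, 0, 1.3, 0.7, 0, -2.4, 0, 2, 1.1, 0, -3.6, 0, 2.7, 1.5, 0, -4.8, 0, 3.4, 1.9, 0, -6, 0, 4.2, 2.4, 0, -7.2, 0, 5, 2.8, 0, -8.4, 0, 5.8, 3.2, 0, -9.6, 0, 6.5, 3.6, 0, -10.8, 0, 7, 4, 0, -12]}}

```text
time_s: 41.13
tcp_pos: [0.6507, -0.0955, 0.1553]
ee_rot: [0.615, 0.789, -0.0, -0.001]
contact_force: [0.1, -0.6, -0.5]
opening: 0.0197
gripper_force: 50.0
```

{"op": "arm_command", "data": {"steps": [0, 0, 0, 0, -0.8, 0, 0, 0, 0, -1.6, 0, 0, 0, 0, -2.4, 0, 0, 0, 0, -3.2, 0, 0, 0, 0, -4, 0, 0, 0, 0, -4.6, 0, 0, 0, 0, -5.2, 0, 0, 0, 0, -5.2, 0, 0, 0, 0, -5.2, 0, 0, 0, 0, -5.2]}}

```text
time_s: 41.97
tcp_pos: [0.6496, -0.0968, 0.1564]
ee_rot: [0.425, 0.905, -0.0, -0.001]
contact_force: [-0.1, -0.2, -1.7]
opening: 0.0196
gripper_force: 50.0
```

```bash
python3 - <<'E'
from h import *
f=grab("wrist"); rects(f,(.595,.635,-.075,-.03),((.085,.093,"headC"),)); align(f,(.6132,-.0509)); plan()
print(robot.get_state()["gripper_force"])
E
```

```text
headC 864 [613.2 -51. ] [20.1 20.2] 37.4 zmed 0.0888
fork(tool mm) [52.1 -1.3] [44.5 46.4] 90.0 head(tool mm) [58.5  1.1] [20.2 20.1] ang 2.3 n 863
fork ang -0.0 head ang 2.3 head world mm [613.2 -51. ]
shift units [0. 0. 0.] turn units 0.0 | ydir now 39.7 tcp [ 0.6497 -0.0968  0.1566] q6 -0.92 F [ 0.7  0.3 -1.6] open 0.0196 t 42.02
49.994544982910156
```

{"op": "arm_command", "data": {"steps": [0, 0, 0, 0.1, 0.2, 0, 0, 0, 0.4, 0.46, 0, 0, 0, 0.7, 0.46, 0, 0, 0, 1, 0.46, 0, 0, 0, 1.3, 0.46, 0, 0, 0, 1.6, 0.46, 0, 0, 0, 1.8, 0.46, 0, 0, 0, 1.93, 0.46, 0, 0, 0, 1.93, 0.46, 0, 0, 0, 1.93, 0.46]}}

```text
time_s: 42.85
tcp_pos: [0.6499, -0.0968, 0.0993]
ee_rot: [0.442, 0.897, -0.0, -0.0]
contact_force: [0.0, 0.3, -1.3]
opening: 0.02
gripper_force: 50.0
```

```bash
python3 - <<'E'
from h import *
f=grab("wrist"); align(f,(.6132,-.0509)); plan()
E
```

```text
fork(tool mm) [52.2 -1.4] [44.4 46.3] 90.0 head(tool mm) [58.7 -1.6] [19.6 19.9] ang 90.0 n 1472
fork ang -0.0 head ang -0.0 head world mm [613.3 -51.3]
shift units [0. 0. 0.] turn units 0.0 | ydir now 37.49 tcp [ 0.6503 -0.0969  0.0998] q6 -0.88 F [ 0.6  0.3 -0.5] open 0.0193 t 42.9
```

{"op": "arm_command", "data": {"steps": [0, 0, 0, 0.05, 0, 0, 0, 0, 0.12, 0, 0, 0, 0, 0.2, 0, 0, 0, 0, 0.28, 0, 0, 0, 0, 0.36, 0, 0, 0, 0, 0.44, 0, 0, 0, 0, 0.52, 0, 0, 0, 0, 0.57, 0, 0, 0, 0, 0.57, 0, 0, 0, 0, 0.57, 0]}}

```text
time_s: 43.73
tcp_pos: [0.6499, -0.0968, 0.0821]
ee_rot: [0.442, 0.897, -0.0, -0.0]
contact_force: [0.1, -0.1, -0.9]
opening: 0.0199
gripper_force: 50.0
```

{"op": "arm_command", "data": {"steps": [0, 0, -0.136, 0, 0.8, 0, 0.013, -0.271, 0, 1.6, 0, 0.034, -0.406, 0, 2.4, 0, 0.064, -0.538, 0, 3.2, 0, 0.104, -0.668, 0, 4, 0, 0.152, -0.795, 0, 4.8, 0, 0.209, -0.919, 0, 5.6, 0, 0.275, -1.038, 0, 6.4, 0, 0.348, -1.152, 0, 7.2, 0, 0.43, -1.26, 0, 8]}}

```text
time_s: 44.57
tcp_pos: [0.6122, -0.1093, 0.0825]
ee_rot: [0.724, 0.69, 0.0, 0.0]
contact_force: [1.1, 1.8, -2.9]
opening: 0.0195
gripper_force: 50.0
```

```bash
python3 - <<'E'
from h import *
f=grab("wrist"); headang(f,(58.7,-1.6)); plan(); print(robot.get_state()["gripper_force"])
E
```

```text
head off(mm) [-0.4 -0. ] [19.6 19.7] rel ang cw -15.6 world face 12.6 housing face 13.3 F [ 2.2  1.1 -1.8] T [ 0.18 -0.24 -0.07]
shift units [0. 0. 0.] turn units 0.0 | ydir now -3.0 tcp [ 0.6117 -0.1093  0.0824] q6 -0.21 F [ 2.2  1.1 -1.8] open 0.0194 t 44.62
49.99615967273712
```

{"op": "arm_command", "data": {"steps": [0, 0, -0.136, 0, 0.8, 0, 0.013, -0.271, 0, 1.6, 0, 0.034, -0.406, 0, 2.4, 0, 0.064, -0.538, 0, 3.2, 0, 0.104, -0.668, 0, 4, 0, 0.152, -0.795, 0, 4.8, 0, 0.209, -0.919, 0, 5.6, 0, 0.275, -1.038, 0, 6.4, 0, 0.348, -1.152, 0, 7.2, 0, 0.43, -1.26, 0, 8]}}

```text
time_s: 45.45
tcp_pos: [0.5755, -0.0942, 0.0826]
ee_rot: [0.916, 0.402, 0.001, -0.0]
contact_force: [2.7, 3.3, -3.1]
opening: 0.0197
gripper_force: 50.0
```

{"op": "arm_command", "data": {"steps": [0, 0, -0.067, 0, 0.4, 0, 0, -0.134, 0, 0.8, 0, 0.006, -0.2, 0, 1.2, 0, 0.013, -0.267, 0, 1.6, 0, 0.022, -0.332, 0, 2, 0, 0.034, -0.398, 0, 2.4, 0, 0.047, -0.463, 0, 2.8, 0, 0.063, -0.527, 0, 3.2, 0, 0.081, -0.59, 0, 3.6, 0, 0.081, -0.59, 0, 3.6]}}

```text
time_s: 46.28
tcp_pos: [0.5642, -0.0802, 0.0826]
ee_rot: [0.967, 0.255, 0.001, -0.0]
contact_force: [2.8, 2.9, -2.4]
opening: 0.0195
gripper_force: 50.0
```

```bash
python3 - <<'E'
from h import *
f=grab("wrist"); headang(f,(58.7,-1.6)); plan(); print(robot.get_state()["gripper_force"])
E
```

```text
head off(mm) [-1.6  0.3] [20.1 20. ] rel ang cw -16.1 world face -44.3 housing face -43.6 F [ 2.7  3.6 -2.8] T [ 0.71 -0.24  0.19]
shift units [0. 0. 0.] turn units 0.0 | ydir now -60.4 tcp [ 0.5642 -0.0804  0.0826] q6 0.82 F [ 2.7  3.6 -2.8] open 0.0195 t 46.33
50.0235253572464
```

{"op": "arm_command", "data": {"steps": [0, 0, -0.034, 0, 0.2, 0, 0, -0.067, 0, 0.4, 0, 0.003, -0.1, 0, 0.6, 0, 0.004, -0.134, 0, 0.8, 0, 0.006, -0.167, 0, 1, 0, 0.006, -0.167, 0, 1, 0, 0.006, -0.167, 0, 1, 0, 0.006, -0.167, 0, 1, 0, 0.006, -0.167, 0, 1, 0, 0.006, -0.167, 0, 1]}}

```text
time_s: 47.17
tcp_pos: [0.5614, -0.0765, 0.0825]
ee_rot: [0.977, 0.212, 0.0, -0.0]
contact_force: [2.2, 5.5, -1.0]
opening: 0.0197
gripper_force: 50.2
```

```bash
python3 - <<'E'
from h import *
f=grab("wrist"); headang(f,(58.7,-1.6)); plan(); print(robot.get_state()["gripper_force"])
E
```

```text
head off(mm) [-1.1 -0.1] [20.2 19.9] rel ang cw -18.8 world face -46.7 housing face -46.0 F [ 2.8  4.5 -1. ] T [ 0.96 -0.22  0.46]
shift units [0. 0. 0.] turn units 0.0 | ydir now -65.49 tcp [ 0.5615 -0.0765  0.0825] q6 0.92 F [ 2.8  4.5 -1. ] open 0.0196 t 47.22
50.16316115856171
```

Screw c is home: torque 0.46 N m, face at -46°. Back off and lift.

{"op": "arm_command", "data": {"steps": [0, 0.007, 0.133, 0, -0.8, 0, 0.024, 0.266, 0, -1.6, 0, 0.05, 0.397, 0, -2.4, 0, 0.085, 0.526, 0, -3.2, 0, 0.115, 0.62, 0, -3.8, 0, 0.115, 0.62, 0, -3.8, 0, 0.115, 0.62, 0, -3.8, 0, 0.115, 0.62, 0, -3.8, 0, 0.115, 0.62, 0, -3.8, 0, 0.115, 0.62, 0, -3.8]}}

```text
time_s: 48.05
tcp_pos: [0.5719, -0.0923, 0.0822]
ee_rot: [0.929, 0.37, -0.0, 0.0]
contact_force: [0.1, -0.3, -1.5]
opening: 0.0193
gripper_force: 50.0
```

{"op": "arm_command", "data": {"steps": [0, 0, 0, -0.1, 0, 0, 0, 0, -0.3, 0, 0, 0, 0, -0.6, 0, 0, 0, 0, -1, 0, 0, 0, 0, -1.4, 0, 0, 0, 0, -1.8, 0, 0, 0, 0, -2.2, 0, 0, 0, 0, -2.5, 0, 0, 0, 0, -2.5, 0, 0, 0, 0, -2.5, 0]}}

```text
time_s: 48.88
tcp_pos: [0.5726, -0.0925, 0.1582]
ee_rot: [0.929, 0.37, 0.001, 0.001]
contact_force: [-0.3, -0.4, -0.8]
opening: 0.0193
gripper_force: 50.0
```

```bash
python3 - <<'E'
from h import *
f=grab("wrist"); rects(f,(.59,.64,-.08,-.02),((.085,.093,"headC"),))
y=119.0; tx=np.array([np.cos(np.radians(y+90)),np.sin(np.radians(y+90))]); ty=np.array([np.cos(np.radians(y)),np.sin(np.radians(y))])
p=np.array([458.0,16.2])-58.5*tx+1.4*ty; print(p)
plan([p[0]/1e3,p[1]/1e3,.157],119)
print(robot.get_state()["gripper_force"])
E
```

```text
headC 850 [613.1 -50.9] [20.  19.6] 43.6 zmed 0.0889
[508.4865194   45.78583037]
shift units [ 1.633 -4.798  0.005] turn units 2.897 | ydir now -46.51 tcp [ 0.572  -0.0923  0.1571] q6 0.56 F [-0.6  0.4 -1.1] open 0.0195 t 48.93
49.994444847106934
```

{"op": "arm_command", "data": {"steps": [0, 0.1, -0.4, 0, -1.1, 0, 0.3, -0.9, 0, -2.2, 0, 0.5, -1.4, 0, -3.3, 0, 0.7, -1.9, 0, -4.4, 0, 0.9, -2.4, 0, -5.5, 0, 1.1, -2.9, 0, -6.6, 0, 1.3, -3.4, 0, -7.7, 0, 1.5, -3.9, 0, -8.8, 0, 1.6, -4.4, 0, -9.9, 0, 1.63, -4.8, 0, -11]}}

```text
time_s: 49.77
tcp_pos: [0.5072, 0.0469, 0.1559]
ee_rot: [0.651, 0.759, -0.001, -0.001]
contact_force: [0.0, 0.3, -2.0]
opening: 0.0195
gripper_force: 50.0
```

{"op": "arm_command", "data": {"steps": [0, 0, 0, 0, -1.1, 0, 0, 0, 0, -2.2, 0, 0, 0, 0, -3.3, 0, 0, 0, 0, -4.4, 0, 0, 0, 0, -5.5, 0, 0, 0, 0, -6.6, 0, 0, 0, 0, -7.7, 0, 0, 0, 0, -8.8, 0, 0, 0, 0, -9.9, 0, 0, 0, 0, -11]}}

```text
time_s: 50.6
tcp_pos: [0.5076, 0.0458, 0.156]
ee_rot: [0.227, 0.974, -0.0, -0.001]
contact_force: [0.4, -0.1, -1.7]
opening: 0.0191
gripper_force: 50.0
```

{"op": "arm_command", "data": {"steps": [0, 0, 0, 0, -1.2, 0, 0, 0, 0, -2.4, 0, 0, 0, 0, -3.6, 0, 0, 0, 0, -4.8, 0, 0, 0, 0, -6, 0, 0, 0, 0, -7.2, 0, 0, 0, 0, -8.4, 0, 0, 0, 0, -9.6, 0, 0, 0, 0, -11.1, 0, 0, 0, 0, -11.1]}}

```text
time_s: 51.43
tcp_pos: [0.5077, 0.0458, 0.1561]
ee_rot: [-0.253, 0.967, 0.0, -0.001]
contact_force: [0.1, -0.0, -1.6]
opening: 0.0197
gripper_force: 50.0
```

```bash
python3 - <<'E'
from h import *
f=grab("wrist"); align(f,(.458,.0162)); plan([.5085,.0458,.0998],119)
print(robot.get_state()["gripper_force"])
E
```

```text
fork(tool mm) [52.4  0.8] [44.3 46.4] 89.6 head(tool mm) [58.1 -2. ] [20.1 19.2] ang 89.7 n 843
fork ang -0.4 head ang -0.3 head world mm [457.9  15.9]
shift units [-0.025 -0.012  1.879] turn units -0.014 | ydir now 118.93 tcp [0.5078 0.0458 0.1562] q6 -2.09 F [ 0.2 -0.2 -1.3] open 0.0192 t 51.48
49.99334692955017
```

{"op": "arm_command", "data": {"steps": [0, -0.02, -0.03, 0.2, 0, 0, -0.02, -0.05, 0.5, 0, 0, -0.02, -0.05, 0.8, 0, 0, -0.02, -0.05, 1.1, 0, 0, -0.02, -0.05, 1.4, 0, 0, -0.02, -0.05, 1.6, 0, 0, -0.02, -0.05, 1.75, 0, 0, -0.02, -0.05, 1.85, 0, 0, -0.02, -0.05, 1.85, 0, 0, -0.02, -0.05, 1.85, 0]}}

```text
time_s: 52.32
tcp_pos: [0.5098, 0.0448, 0.1019]
ee_rot: [-0.25, 0.968, -0.0, 0.0]
contact_force: [0.6, 0.1, -1.9]
opening: 0.0197
gripper_force: 50.0
```

```bash
python3 - <<'E'
from h import *
f=grab("wrist"); align(f,(.458,.0162)); plan()
E
```

```text
fork(tool mm) [52.5  1.2] [44.6 46.5] 90.0 head(tool mm) [59.7 -0.1] [20.  19.7] ang 89.4 n 1439
fork ang -0.0 head ang -0.6 head world mm [457.9  15.8]
shift units [0. 0. 0.] turn units 0.0 | ydir now 118.99 tcp [0.51   0.0448 0.1022] q6 -2.09 F [ 0.4  0.3 -1.5] open 0.0194 t 52.37
```

{"op": "arm_command", "data": {"steps": [0, 0.02, -0.02, 0, 0, 0, 0.02, -0.04, 0, -0.05, 0, 0.02, -0.04, 0.05, -0.1, 0, 0.02, -0.04, 0.1, -0.1, 0, 0.02, -0.04, 0.15, -0.1, 0, 0.02, -0.04, 0.15, -0.1, 0, 0.02, -0.04, 0.15, -0.1, 0, 0.02, -0.04, 0.15, -0.1, 0, 0.02, -0.04, 0.15, -0.1, 0, 0.02, -0.04, 0.15, -0.1]}}

```text
time_s: 53.2
tcp_pos: [0.5098, 0.0434, 0.0973]
ee_rot: [-0.254, 0.967, -0.0, 0.0]
contact_force: [1.1, 0.2, -0.8]
opening: 0.0198
gripper_force: 50.0
```

```bash
python3 - <<'E'
from h import *
f=grab("wrist"); s,fr,hr,fa,ha=align(f,(.458,.0162)); plan()
cv2.imwrite("pics/w9b.png",cv2.convertScaleAbs(cv2.resize(f["frame"][60:230,160:352,::-1],(576,510)),alpha=1.2))
arc((59,1),range(4,41,4))
E
```

```text
fork(tool mm) [52.2  1.1] [44.4 46.6] 89.9 head(tool mm) [58.7  1.5] [20.2 20.1] ang 0.1 n 1533
fork ang -0.1 head ang 0.1 head world mm [458.   15.8]
shift units [0. 0. 0.] turn units 0.0 | ydir now 119.48 tcp [0.5098 0.0434 0.0973] q6 -2.1 F [-0.2  0.3 -1. ] open 0.0199 t 53.25
4 [ 0.007 -0.137] 0.8
8 [ 0.024 -0.273] 1.6
12 [ 0.05  -0.408] 2.4
16 [ 0.085 -0.541] 3.2
20 [ 0.13  -0.671] 4.0
24 [ 0.184 -0.797] 4.8
28 [ 0.246 -0.919] 5.6
32 [ 0.317 -1.037] 6.4
36 [ 0.395 -1.15 ] 7.2
40 [ 0.482 -1.256] 8.0
```

View pics/w9b.png

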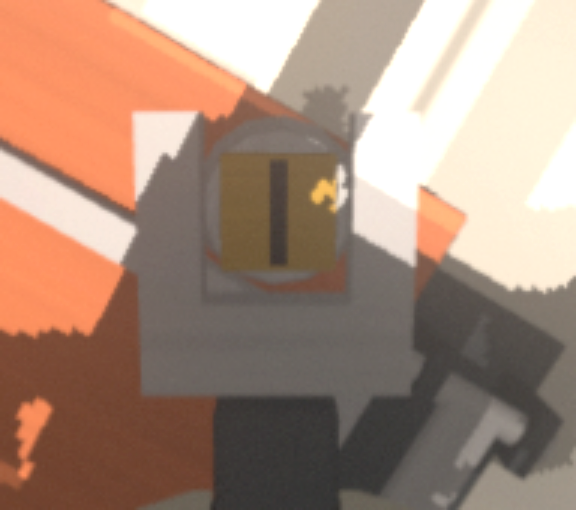

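The slot spans (203–350) and the head (220–335), so they are centred. Lower and turn.

{"op": "arm_command", "data": {"steps": [0, 0, 0, 0.05, 0, 0, 0, 0, 0.12, 0, 0, 0, 0, 0.2, 0, 0, 0, 0, 0.28, 0, 0, 0, 0, 0.36, 0, 0, 0, 0, 0.42, 0, 0, 0, 0, 0.47, 0, 0, 0, 0, 0.5, 0, 0, 0, 0, 0.5, 0, 0, 0, 0, 0.5, 0]}}

```text
time_s: 54.08
tcp_pos: [0.5098, 0.0434, 0.0822]
ee_rot: [-0.254, 0.967, 0.0, -0.0]
contact_force: [0.7, 0.0, -2.2]
opening: 0.0196
gripper_force: 50.0
```

{"op": "arm_command", "data": {"steps": [0, 0.007, -0.137, 0, 0.8, 0, 0.024, -0.273, 0, 1.6, 0, 0.05, -0.408, 0, 2.4, 0, 0.085, -0.541, 0, 3.2, 0, 0.13, -0.671, 0, 4, 0, 0.184, -0.797, 0, 4.8, 0, 0.246, -0.919, 0, 5.6, 0, 0.317, -1.037, 0, 6.4, 0, 0.395, -1.15, 0, 7.2, 0, 0.482, -1.256, 0, 8]}}

```text
time_s: 54.92
tcp_pos: [0.5156, 0.0044, 0.0823]
ee_rot: [0.093, 0.996, 0.001, -0.0]
contact_force: [-1.3, 5.1, -1.9]
opening: 0.0197
gripper_force: 50.0
```

```bash
python3 - <<'E'
from h import *
f=grab("wrist"); headang(f,(58.7,1.3)); plan(); print(robot.get_state()["gripper_force"])
E
```

```text
head off(mm) [ 0.3 -0.8] [19.8 19.6] rel ang cw -15.1 world face 94.1 housing face 94.8 F [-0.4  5.9 -1.6] T [ 1.15  0.03 -0.3 ]
shift units [0. 0. 0.] turn units 0.0 | ydir now 78.97 tcp [0.5155 0.0039 0.0823] q6 -1.47 F [-0.4  5.9 -1.6] open 0.0194 t 54.97
50.070117115974426
```

{"op": "arm_command", "data": {"steps": [0, 0.007, -0.137, 0, 0.8, 0, 0.024, -0.273, 0, 1.6, 0, 0.05, -0.408, 0, 2.4, 0, 0.085, -0.541, 0, 3.2, 0, 0.13, -0.671, 0, 4, 0, 0.184, -0.797, 0, 4.8, 0, 0.246, -0.919, 0, 5.6, 0, 0.317, -1.037, 0, 6.4, 0, 0.395, -1.15, 0, 7.2, 0, 0.482, -1.256, 0, 8]}}

```text
time_s: 55.8
tcp_pos: [0.4954, -0.03, 0.0826]
ee_rot: [0.428, 0.904, 0.001, 0.001]
contact_force: [3.4, 4.2, -3.4]
opening: 0.0195
gripper_force: 50.1
```

```bash
python3 - <<'E'
from h import *
f=grab("wrist"); headang(f,(58.7,1.3)); plan(); print(robot.get_state()["gripper_force"])
E
```

```text
head off(mm) [ 0.7 -0.9] [19.3 19.7] rel ang cw -9.0 world face 48.0 housing face 48.7 F [ 4.5  4.6 -3.3] T [ 0.79 -0.88 -0.38]
shift units [0. 0. 0.] turn units 0.0 | ydir now 39.04 tcp [ 0.495  -0.0304  0.0826] q6 -0.85 F [ 4.5  4.6 -3.3] open 0.0197 t 55.85
50.08265733718872
```

{"op": "arm_command", "data": {"steps": [0, 0, -0.034, 0, 0.2, 0, 0.001, -0.069, 0, 0.4, 0, 0.003, -0.103, 0, 0.6, 0, 0.005, -0.138, 0, 0.8, 0, 0.008, -0.172, 0, 1, 0, 0.012, -0.207, 0, 1.2, 0, 0.016, -0.241, 0, 1.4, 0, 0.016, -0.241, 0, 1.4, 0, 0.016, -0.241, 0, 1.4, 0, 0.016, -0.241, 0, 1.4]}}

```text
time_s: 56.68
tcp_pos: [0.49, -0.0339, 0.0828]
ee_rot: [0.481, 0.877, 0.001, 0.001]
contact_force: [4.4, 6.0, -2.1]
opening: 0.0194
gripper_force: 50.1
```

```bash
python3 - <<'E'
from h import *
f=grab("wrist"); headang(f,(58.7,1.3)); plan(); print(robot.get_state()["gripper_force"])
E
```

```text
head off(mm) [ 0.5 -1.5] [19.6 19.7] rel ang cw -11.9 world face 44.5 housing face 45.2 F [ 3.9  7.1 -3.1] T [ 1.12 -0.78 -0.25]
shift units [0. 0. 0.] turn units 0.0 | ydir now 32.55 tcp [ 0.49   -0.0339  0.0829] q6 -0.74 F [ 3.9  7.1 -3.1] open 0.0195 t 56.73
50.078306794166565
```

{"op": "arm_command", "data": {"steps": [0, 0, -0.034, 0, 0.2, 0, 0.001, -0.069, 0, 0.4, 0, 0.003, -0.103, 0, 0.6, 0, 0.005, -0.138, 0, 0.8, 0, 0.008, -0.172, 0, 1, 0, 0.012, -0.207, 0, 1.2, 0, 0.012, -0.207, 0, 1.2, 0, 0.012, -0.207, 0, 1.2, 0, 0.012, -0.207, 0, 1.2, 0, 0.012, -0.207, 0, 1.2]}}

```text
time_s: 57.57
tcp_pos: [0.4851, -0.0366, 0.0831]
ee_rot: [0.526, 0.851, 0.002, 0.001]
contact_force: [6.4, 8.4, -2.9]
opening: 0.0196
gripper_force: 50.1
```

```bash
python3 - <<'E'
from h import *
f=grab("wrist"); headang(f,(58.7,1.3)); plan(); print(robot.get_state()["gripper_force"])
E
```

```text
head off(mm) [ 0.4 -2. ] [19.7 19.8] rel ang cw -17.4 world face 44.0 housing face 44.7 F [ 6.5  8.3 -2.7] T [ 1.38 -1.06 -0.26]
shift units [0. 0. 0.] turn units 0.0 | ydir now 26.57 tcp [ 0.485  -0.0367  0.0831] q6 -0.65 F [ 6.5  8.3 -2.7] open 0.0194 t 57.62
50.05159378051758
```

{"op": "arm_command", "data": {"steps": [0, 0, -0.034, 0, 0.2, 0, 0.001, -0.069, 0, 0.4, 0, 0.003, -0.103, 0, 0.6, 0, 0.005, -0.138, 0, 0.8, 0, 0.005, -0.138, 0, 0.8, 0, 0.005, -0.138, 0, 0.8, 0, 0.005, -0.138, 0, 0.8, 0, 0.005, -0.138, 0, 0.8, 0, 0.005, -0.138, 0, 0.8, 0, 0.005, -0.138, 0, 0.8]}}

```text
time_s: 58.45
tcp_pos: [0.4816, -0.0385, 0.0832]
ee_rot: [0.555, 0.832, 0.002, 0.001]
contact_force: [6.5, 8.3, -3.7]
opening: 0.0199
gripper_force: 50.0
```

```bash
python3 - <<'E'
from h import *
f=grab("wrist"); headang(f,(58.7,1.3),save="h3.png"); plan(); print(robot.get_state()["gripper_force"])
arc((59,-.7),[-4,-8,-12,-16,-20])
E
```

```text
head off(mm) [ 0.5 -2.3] [19.7 19.8] rel ang cw -21.4 world face 44.0 housing face 44.7 F [ 6.5  8.2 -2.6] T [ 1.32 -1.25 -0.22]
shift units [0. 0. 0.] turn units 0.0 | ydir now 22.57 tcp [ 0.4816 -0.0385  0.0832] q6 -0.58 F [ 6.5  8.2 -2.6] open 0.0194 t 58.5
50.02573370933533
-4 [0.006 0.137] -0.8
-8 [0.022 0.273] -1.6
-12 [0.048 0.408] -2.4
-16 [0.083 0.541] -3.2
-20 [0.127 0.671] -4.0
```

View pics/h3.png

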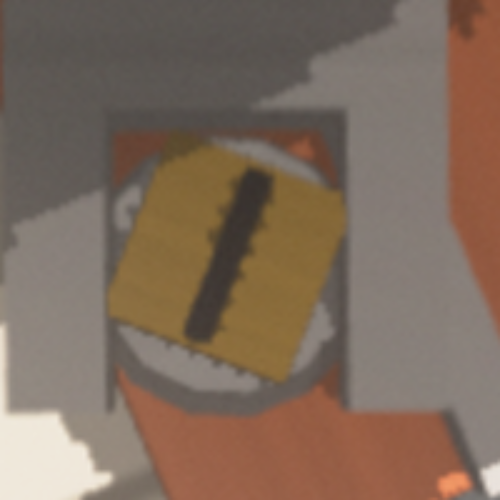

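Head b is at its stop: the face stays at 44.7° while the key turns on. Back off.

{"op": "arm_command", "data": {"steps": [0, 0.006, 0.137, 0, -0.8, 0, 0.022, 0.273, 0, -1.6, 0, 0.048, 0.408, 0, -2.4, 0, 0.083, 0.541, 0, -3.2, 0, 0.127, 0.671, 0, -4, 0, 0.127, 0.671, 0, -4, 0, 0.127, 0.671, 0, -4, 0, 0.127, 0.671, 0, -4, 0, 0.127, 0.671, 0, -4, 0, 0.127, 0.671, 0, -4]}}

```text
time_s: 59.33
tcp_pos: [0.4972, -0.0286, 0.0826]
ee_rot: [0.403, 0.915, 0.0, 0.001]
contact_force: [4.9, 2.9, 0.2]
opening: 0.0194
gripper_force: 50.0
```

```bash
python3 - <<'E'
from h import *
f=grab("wrist","w10.png"); headang(f,(58.7,1.3)); plan()
rects(f,(.44,.478,-.004,.036),((.0872,.0915,"hd"),)); align(f,(.458,.0162),ztop=.0888)
E
```

```text
head off(mm) [0.6 0. ] [19.  19.8] rel ang cw 0.0 world face 42.4 housing face 43.1 F [ 3.2  2.8 -0.6] T [ 0.41 -0.69 -0.26]
shift units [0. 0. 0.] turn units 0.0 | ydir now 42.43 tcp [ 0.4971 -0.0287  0.0826] q6 -0.9 F [ 3.2  2.8 -0.6] open 0.0197 t 59.38
hd 4536 [459.  16.] [38. 40.] 0.0 zmed 0.0897
fork(tool mm) [51.7 -0.7] [47.2 44.3] 0.2 head(tool mm) [56.4  0.5] [42.1 37.6] ang 89.9 n 4801
fork ang 0.2 head ang -0.1 head world mm [459.4  13.3]
```

{"op": "arm_command", "data": {"steps": [0, 0, 0.03, 0, 0, 0, 0, 0.05, 0, 0, 0, 0, 0.05, 0, 0, 0, 0, 0.05, 0, 0, 0, 0, 0.05, 0, 0, 0, 0, 0.05, 0, 0, 0, 0, 0.05, 0, 0, 0, 0, 0.05, 0, 0, 0, 0, 0.05, 0, 0, 0, 0, 0.05, 0, 0]}}

```text
time_s: 60.22
tcp_pos: [0.4978, -0.0277, 0.0823]
ee_rot: [0.403, 0.915, -0.0, -0.0]
contact_force: [0.3, 0.1, -1.2]
opening: 0.0198
gripper_force: 50.0
```

```bash
python3 - <<'E'
from h import *
f=grab("wrist","w10.png"); headang(f,(58.7,1.3),save="h4.png"); plan()
align(f,(.458,.0162),ztop=.0888)
E
```

```text
head off(mm) [ 0.5 -0.9] [19.2 19.5] rel ang cw 0.0 world face 42.5 housing face 43.2 F [ 0.8  0.7 -1.6] T [-0.02  0.1   0.  ]
shift units [0. 0. 0.] turn units 0.0 | ydir now 42.49 tcp [ 0.4978 -0.0277  0.0822] q6 -0.9 F [ 0.8  0.7 -1.6] open 0.0197 t 60.27
fork(tool mm) [52.  -1.1] [44.5 46.5] 90.0 head(tool mm) [56.3 -0.3] [42.8 37.8] ang 89.9 n 3064
fork ang -0.0 head ang -0.1 head world mm [459.6  13.7]
```

View pics/h4.png

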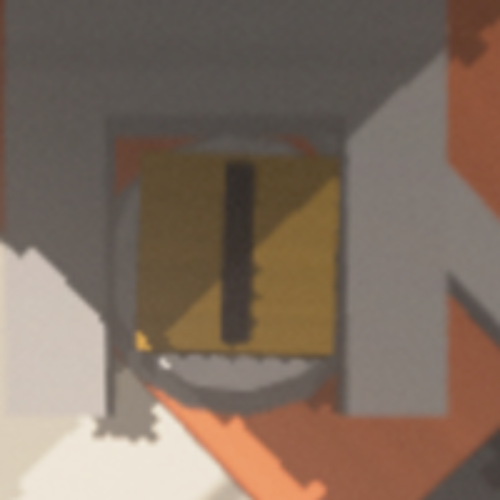

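The head sits free in the slot with forces near zero. Lift and check b.

{"op": "arm_command", "data": {"steps": [0, 0, 0, -0.1, 0, 0, 0, 0, -0.3, 0, 0, 0, 0, -0.6, 0, 0, 0, 0, -1, 0, 0, 0, 0, -1.4, 0, 0, 0, 0, -1.8, 0, 0, 0, 0, -2.2, 0, 0, 0, 0, -2.5, 0, 0, 0, 0, -2.5, 0, 0, 0, 0, -2.5, 0]}}

```text
time_s: 61.1
tcp_pos: [0.4983, -0.0277, 0.1581]
ee_rot: [0.403, 0.915, 0.0, 0.001]
contact_force: [-0.2, 0.6, -1.9]
opening: 0.0196
gripper_force: 50.0
```

```bash
python3 - <<'E'
from h import *
f=grab("wrist"); rects(f,(.44,.48,-.005,.04),((.085,.093,"headB"),)); plan([.594,.320,.158],24.9)
print(robot.get_state()["gripper_force"])
E
```

```text
headB 850 [458.   15.7] [20.1 20.1] 43.1 zmed 0.0889
shift units [ 6.378 10.193 -0.028] turn units 3.517 | ydir now 42.49 tcp [ 0.4977 -0.0276  0.1572] q6 -0.9 F [-0.1 -0.1 -2.8] open 0.0197 t 61.15
49.99438762664795
```

All three screws are home. Now the key goes back to the mat.

{"op": "arm_command", "data": {"steps": [0, 0.4, 0.7, 0, 0.3, 0, 1, 1.6, 0, 0.7, 0, 1.7, 2.7, 0, 1.1, 0, 2.4, 3.8, 0, 1.5, 0, 3.1, 4.9, 0, 1.9, 0, 3.8, 6, 0, 2.3, 0, 4.5, 7.1, 0, 2.7, 0, 5.2, 8.3, 0, 3.1, 0, 5.9, 9.3, 0, 3.5, 0, 6.35, 10.2, 0, 3.5]}}

```text
time_s: 61.98
tcp_pos: [0.5937, 0.3224, 0.1554]
ee_rot: [0.538, 0.843, -0.001, -0.001]
contact_force: [-0.2, -0.2, -1.4]
opening: 0.0198
gripper_force: 50.0
```

{"op": "arm_command", "data": {"steps": [0, 0, 0, 0.2, 0, 0, 0, 0, 0.6, 0, 0, 0, 0, 1, 0, 0, 0, 0, 1.5, 0, 0, 0, 0, 2, 0, 0, 0, 0, 2.5, 0, 0, 0, 0, 3, 0, 0, 0, 0, 3.3, 0, 0, 0, 0, 3.5, 0, 0, 0, 0, 3.5, 0]}}

```text
time_s: 62.82
tcp_pos: [0.5937, 0.3188, 0.0501]
ee_rot: [0.537, 0.843, -0.001, -0.001]
contact_force: [-0.4, -0.6, -1.6]
opening: 0.0197
gripper_force: 50.0
```

```bash
python3 - <<'E'
from h import *
f=grab("wrist"); rects(f,MAT,TB); plan([.594,.320,.0087],24.9)
print(robot.get_state()["gripper_force"])
E
```

```text
rib 5951 [480.  320.1] [23.4 60.2] 20.5 zmed 0.0595
rib 10211 [580.2 344.2] [49.1 92.2] 25.1 zmed 0.0581
rib 1390 [612.4 274.8] [21.3 25.2] 24.3 zmed 0.0652
block 4777 [480.3 320.2] [36.6 90.3] 20.9 zmed 0.0298
key 1751 [495.8 326.1] [ 3.7 89.8] 19.8 zmed 0.021
shift units [2.800e-02 1.000e-03 1.426e+00] turn units 0.016 | ydir now 24.98 tcp [0.5944 0.3192 0.0515] q6 -0.02 F [ 0.4  0.3 -1.6] open 0.0195 t 62.87
49.99448776245117
```

The scraper was knocked 27 mm along, but still stands on the mat and is clear of the key's spot. I lower the key and release it.

{"op": "arm_command", "data": {"steps": [0, 0, 0, 0.2, 0, 0, 0, 0, 0.5, 0, 0, 0, 0, 0.8, 0, 0, 0, 0, 1.05, 0, 0, 0, 0, 1.25, 0, 0, 0, 0, 1.36, 0, 0, 0, 0, 1.42, 0, 0, 0, 0, 1.43, 0, 0, 0, 0, 1.43, 0, 0, 0, 0, 1.43, 0]}}

```text
time_s: 63.7
tcp_pos: [0.5951, 0.3197, 0.0099]
ee_rot: [0.537, 0.843, 0.0, 0.0]
contact_force: [-0.2, 0.2, -1.9]
opening: 0.0196
gripper_force: 50.0
```

{"op": "arm_command", "data": {"steps": [0.5, 0, 0, 0, 0, 0.5, 0, 0, 0, 0, 0.5, 0, 0, 0, 0, 0.5, 0, 0, 0, 0, 0.5, 0, 0, 0, 0, 0.5, 0, 0, 0, 0, 0.5, 0, 0, 0, 0, 0.5, 0, 0, 0, 0, 0.5, 0, 0, -0.2, 0, 0.5, 0, 0, -0.6, 0]}}

```text
time_s: 64.53
tcp_pos: [0.5934, 0.3188, 0.026]
ee_rot: [0.537, 0.843, -0.001, -0.001]
contact_force: [0.0, -0.4, -0.2]
opening: 0.0464
gripper_force: 0.0
```

{"op": "arm_command", "data": {"steps": [0.5, 0, 0, -0.6, 0, 0.5, 0, 0, -1.2, 0, 0.5, 0, 0, -2, 0, 0.5, 0, -0.5, -3, 0, 0.5, 0, -1.2, -4, 0, 0.5, 0, -2, -5, 0, 0.5, 0, -2.8, -6, 0, 0.5, 0, -3.4, -6.5, 0, 0.5, 0, -4, -6.5, 0, 0.5, 0, -4, -6.5, 0]}}

```text
time_s: 65.37
tcp_pos: [0.4851, 0.2686, 0.226]
ee_rot: [0.537, 0.843, 0.002, 0.001]
contact_force: [-0.4, -0.4, -0.6]
opening: 0.0464
gripper_force: 0.0
```

```bash
python3 - <<'E'
from h import *
f=grab("wrist","w11.png"); rects(f,MAT,TB); plan([.45,.10,.27],90)
cv2.imwrite("pics/w11b.png",cv2.convertScaleAbs(cv2.resize(f["frame"][:,:,::-1],(640,480)),alpha=1.3))
W=cloud(f); g=f["frame"].max(2); m=(g<60)&(abs(W[...,2]-.003)<.005)&(W[...,0]>.38)&(W[...,0]<.7)&(W[...,1]>.15)&(W[...,1]<.5)
n,lab,st,c=cv2.connectedComponentsWithStats(m.astype(np.uint8)); i=1+np.argmax(st[1:,4]); print("mat",cv2.minAreaRect((W[lab==i][:,:2]*1000).astype(np.float32)))
E
```

```text
rib 1378 [479.7 320.1] [22.1 60.6] 20.3 zmed 0.0597
block 1408 [479.8 319.9] [36.3 90.2] 20.3 zmed 0.0297
key 2731 [592.  321.7] [ 44.9 144.2] 24.5 zmed 0.0221
shift units [-4.595 -3.455 -1.522] turn units -13.001 | ydir now 25.0 tcp [0.4858 0.2688 0.2247] q6 -0.02 F [ 0.7  0.3 -0.3] open 0.0465 t 65.42
mat ((514.1398315429688, 294.3943786621094), (184.9346160888672, 123.56169891357422), 10.758941650390625)
```

The tools are in place. One final check of the lever, screws and deck.

{"op": "arm_command", "data": {"steps": [0.5, -0.5, -0.3, -0.2, -1.3, 0.5, -0.9, -0.7, -0.3, -2.6, 0.5, -1.4, -1, -0.5, -3.9, 0.5, -1.8, -1.4, -0.6, -5.2, 0.5, -2.3, -1.7, -0.8, -6.5, 0.5, -2.8, -2, -0.9, -7.8, 0.5, -3.2, -2.4, -1, -9.1, 0.5, -3.7, -2.8, -1.2, -10.4, 0.5, -4.2, -3.1, -1.4, -11.7, 0.5, -4.6, -3.4, -1.5, -13]}}

```text
time_s: 66.25
tcp_pos: [0.4524, 0.0996, 0.268]
ee_rot: [-0.003, 1.0, -0.0, 0.0]
contact_force: [1.0, 0.5, 0.4]
opening: 0.0468
gripper_force: 0.0
```

{"op": "arm_command", "data": {"steps": [0.5, 0, -0.5, 0, 0, 0.5, 0, -1, 0, 0, 0.5, 0, -1.5, 0, 0, 0.5, 0, -2, 0, 0, 0.5, 0, -2.5, 0, 0, 0.5, 0, -3, 0, 0, 0.5, 0, -3, 0, 0, 0.5, 0, -3, 0, 0, 0.5, 0, -3, 0, 0, 0.5, 0, -3, 0, 0]}}

```text
time_s: 67.08
tcp_pos: [0.452, 0.0113, 0.2673]
ee_rot: [-0.0, 1.0, 0.0, -0.0]
contact_force: [0.5, 0.0, 0.8]
opening: 0.0461
gripper_force: 0.0
```

```bash
python3 - <<'E'
from h import *
f=grab("wrist","w12.png"); plan()
rects(f,(.40,.67,-.30,.15),((.086,.096,"head"),)); rects(f,(.48,.59,-.15,.04),((.063,.069,"on deck"),),40); rects(f,(.53,.60,.05,.11),((.049,.057,"pad low"),(.06,.1,"high")))
g=grab("top"); 
for l in("token","key_ring","scraper","key"): print(l,[(round(d["confidence"],2),np.round(toW(g,d["point"]),3).tolist()) for d in models.landmark_of("top",l)])
E
```

```text
shift units [0. 0. 0.] turn units 0.0 | ydir now 90.03 tcp [0.4519 0.0113 0.2673] q6 -1.66 F [-0.4  0.4 -0.1] open 0.0464 t 67.13
head 354 [ 456.6 -114. ] [20.1 21. ] 44.0 zmed 0.0887
head 354 [457.9  16.2] [19.8 19.7] 43.6 zmed 0.0888
on deck 182 [588.5  -4.9] [ 2.4 89.3] 0.1 zmed 0.0662
pad low 115 [560.5  64.5] [32.9  7.8] 4.2 zmed 0.0526
token [(0.51, [0.461, -0.358, -0.002]), (0.39, [0.512, -0.361, -0.006])]
key_ring [(0.6, [0.748, 0.25, -0.001])]
scraper [(0.58, [0.478, 0.316, 0.001]), (0.17, [0.749, 0.252, -0.002])]
key [(0.76, [0.592, 0.318, -0.0]), (0.51, [0.309, 0.402, -0.001]), (0.47, [0.834, 0.129, -0.002])]
```

Everything checks out: heads a and b read home (c was read right after its turn), the lever is still latched, the deck is empty and both tools are on the mat.

```bash
python3 -c "
from h import *
print(order.close_job())"
```

```text
the job is handed in; nothing more can be done
None
```

The job is handed in: all six chips are in the crate, the lever is latched, all three screws are home, and the scraper and key are back on the mat, with the scraper 27 mm from its start because it was knocked aside during the run.

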